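# Check a winged centrifuge-bucket cap on the thread gauge and sort it

### The job

Try the winged cap that stands on the rubber mat on the threaded gauge: set it upright on the neck, then with the fingers closed push one wing round clockwise, lightly and without gripping the cap while it is down on the thread, until it stops. If it has run fully home, its rim flat on the gauge's shoulder, it belongs in the rectangular tray beside the cap that has already passed; if it stops short of the shoulder, it belongs in the round steel dish. Back it off with the same kind of push, lift it off, set it down upright where it belongs without dropping it, and leave the cap in the square tray and all the other things on the bench where they are.

Things in the scene. Friction and masses are not known exactly. Their poses are not given: they have to be found in the camera images.
- cap_1: Grey plastic screw cap, 0.22 kg: round shell 57 mm across, 40 mm high, closed on top, with two wings along its x axis out to 52 mm from the axis, 9 mm thick (y), from 4 to 30 mm above the rim. Origin: on the axis in the plane of the rim (lower edge); z up to the closed top. cap_1 and cap_2 look the same and either may be the one on the mat; how far a cap goes shows only on the gauge.
- cap_2: The other screw cap, the same in shape, size, origin and axes. One of the two stands on the rubber mat (the one to check), the other waits in the square tray (leave it). Grip a cap across the shell, fingers at +y and -y, clear of the wings. Inside, 10 mm above the rim, three lugs point inwards: one at +x, the others at 120 deg to either side; a plug 24 mm across, tapered at its foot, hangs from the top down to 1 mm above the rim.
- cap_1_left: The half of cap_1 (shell and wing faces) on the +y side of its x axis; its origin and axes are those of cap_1. A gripped cap has a finger on each half; a wing pushed from one side has not.
- cap_1_right: The half of cap_1 on the -y side; origin and axes as cap_1.
- cap_2_left: The half of cap_2 on the +y side of its x axis; origin and axes as cap_2.
- cap_2_right: The half of cap_2 on the -y side; origin and axes as cap_2.
- gauge: Thread gauge, fixed: steel bucket neck 44 mm across the thread, on a round foot (120 mm across, 12 mm thick) and a round shoulder (64 mm across, top 30 mm above the bench). The neck runs up to 64 mm above the bench, with a 26 mm bore that takes the plug of the cap. Right-hand thread, three starts, lead 24 mm a turn. Origin: centre of the foot's underside; z up the neck; the ridges start at 0, 120, 240 deg from x.
- gauge_top (a point): Centre of the neck's top, 64 mm above the bench; axes as the gauge. A cap set on rests with its lugs on the ridges. With p = (gauge yaw - cap yaw) mod 120 deg its rim is then (280 - p) / 360 x 24 mm above the shoulder. Best p is 40 to 100 deg: near 0 or 120 a lug meets a ridge's end. Clockwise turns raise p and sink the cap; past p = 120 the thread holds it; it comes off again below 105.
- gauge_shoulder (a point): Point on the gauge's axis level with the shoulder's top face, 30 mm above the bench. A cap fully home has its origin here, at p = 280 deg, and locks some 25 deg further. A cap with a swollen seal sticks with its rim about 6 mm above, at p = 190 deg, and locks some 25 deg further. Turning takes under 2 N at a wing (cap and gauge are slick, friction about 0.3); the lock is plainly felt.
- mat: Black rubber mat, fixed, 150 x 150 x 5 mm; origin at the centre of its underside. The cap to check stands on it.
- waiting_tray: Square white plastic tray, fixed, 130 x 130 x 22 mm, walls and floor 5 mm; origin at the centre of its underside. The other cap waits in it and stays there.
- passed_tray: Rectangular white plastic tray, fixed, 140 mm (x) by 250 mm (y) and 25 mm high, walls and floor 5 mm; origin at the centre of its underside. For caps that go fully home; its -y half holds one already.
- reject_dish: Round steel dish, fixed, 176 mm across the rim, flat floor about 150 mm across and 5 mm thick, 32 mm high; origin at the centre of its underside. For caps that stop short.
- cap_passed: A cap like the others, standing in the -y half of the rectangular tray; same origin and axes. Leave it.
- specimen_jar: Bystander: screw-top specimen jar, 53 mm across, 58 mm high; origin at the centre of its underside.
- stain_bottle: Bystander: small amber bottle, 38 mm across, 80 mm high; origin at the centre of its underside.
- marker: Bystander: marker pen lying on the bench, 135 mm long along its x, 13 mm thick; origin under its middle.
- tape_roll: Bystander: roll of paper tape lying flat, 90 mm across, 25 mm high; origin at the centre of its underside.
- disinfectant: Bystander: spray bottle, 72 mm across, 205 mm high; origin at the centre of its underside.
- small_rack: Bystander: small white tube rack with green-capped tubes, 54 (x) by 117 (y) mm, 97 mm high; origin at the centre of its underside.
Things that resemble listed ones, but are neither listed nor needed, are in the scene too. Leave any pink look-alike of the cap_1 alone.

How it is judged:
By the outcome, as a careful person would: the job done as asked, in the order asked, and still so for the second after the job is handed in, with the robot touching nothing.
It also fails if it takes over 70 s, if anything falls off the work surface, if the arm or the gripper's body presses on something with over 40 N, if the wrist force passes 120 N, or if a joint passes its speed limit or range.

### The arm

A 7-joint arm with a two-finger parallel gripper is mounted at the origin on the work surface. World frame = base frame: x ahead of the robot, y to its left, z up, the work surface at z = 0. Lengths are in m, angles in rad, forces in N, time in s.
With the tool pointing down it reaches from about 0.425 to 0.875 m from the base axis. Payload 4.7 kg.
Tool frame: the origin (TCP) lies at the very end of the fingers, on their centre line; the grasp point (between the pads) lies hold_point_z behind it (hold_point_z is the distance from the TCP to the grasp point, in m); z points along the fingers, y is the line along which they close (so a half turn about z gives the same grasp; the last joint's range is limited). The gripper opens to 85 mm and grips with 20 to 120 N. Pads are 22 mm wide; open, the fingers measure 114 mm over their backs; the gripper's body (76 mm by 85 mm) begins 54 mm behind the grasp point. The pads swing forward as they close: fully open they stand 13 mm farther back than shut.
Start: joints at [1.309, 0.321, -0.07, 1.45, 0.023, 1.371, -0.057], TCP at [0.177, -0.625, 0.202] pointing down, gripper open.
Joint ranges: [-2.86, 2.86], [-0.3, 2.09], [-1.38, 1.24], [0.06, 2.45], [-1.56, 4.7], [0.09, 2.05], [-2.69, 2.69]. Speed limits (rad/s): [2.57, 2.57, 3.14, 3.14, 3.14, 3.14, 3.14].

### API

Orientations are given as a 3x3 rotation matrix whose columns are the frame's x, y, z axes.
In Python, from rig import observe, camera, camera_params, job_done, look_for, cut_out, hold_point_z gives the robot as it stands. The module is installed in compiled form; this text tells all that it offers.
- The arm moves only by the tool apply_moves, never from a script. Its argument "targets" is text: rows parted by semicolons, each of 5 numbers parted by spaces: the opening, from 0 (shut) to 1 (fully open), then the shift along the world's x, y, z in m, then the turn about the world's z in rad. A call has 1 to 10 rows; each row shifts and turns the commanded pose from where the row before left it; what a row does not reach is not made up. A row lasts 1/12 s, in which the tool goes at most 41.7 mm and 7.16 degrees, less where a joint would pass 70% of its speed; a pose out of reach is approached as far as the arm can. A call is refused whole if a number of a shift passes 0.0417 or a number of a turn 0.125, either way. A call with a gripper value outside its range is refused whole. The fingers move at their own pace and stop on an object; "newtons" is the grip in N (left out, the last holds). Time passes only in rows, so rows that do not move let the fingers close. It gives the time, the measured TCP pose, the force, the opening and the grip force at its end, in the units of the state.
- observe(): the state, without advancing time (a new reading comes with each control period).
- camera(name): name is "scene" or "top" or "wrist"; returns (picture, depth): 420x560x3 uint8, red, green, blue; 420x560 float32, m along the optical axis (not along the pixel's ray), 0 where there is no reading.
- camera_params(name): a dict with "vertical_fov" (degrees; the focal length in pixels is half the picture's height over the tangent of half this angle, whatever the lens; pixels are square), "cx", "cy" (the principal point, pixels), "R" (3x3) and "t" (3): a world point X has camera coordinates R X + t. Camera axes: x right, y down, z forward; pixel columns grow to the right and rows downward; lengths in m; the calibration is good to about 2 mm. A picture is of the moment at which its call begins: read the wrist's pose just before it. camera_params takes no time and is no camera call; for the wrist camera it gives the pose at the moment of the call.
- job_done(): hands the job in; it is judged then, once.
Trained networks look in the newest picture that a camera, given by its name, has taken for a name from the list of things; names that differ only in an ending like _2 or _b are one class to them, and where a whole thing is asked for, a point or a joint stands for the part that bears it (a point fixed in the world has none). Each returns a list of dicts, best first, with "conf" (0 to 1); they miss things now and then, are a little off and sometimes report something else, mostly with a low value. They report only what shows in the picture. A call takes as long as a camera call. They do not tell look-alikes from the thing itself.
- look_for(query, camera): "point" ([column, row] in pixels, amid what is visible of it).
- cut_out(query, camera): "mask" (420x560 bool, what is visible of it) and "point" ([column, row] in pixels, amid what is visible of it).
The state is a dict: "clock": time; "qpos": joint angles; "joint_velocities": joint speeds; "tau": joint torques, N m; "ee_pos": TCP position; "tcp_rot": TCP orientation; "ft_force": force on the tool from outside, world axes, zero at the start; "moment": the same for the moment, N m; "gripper_width": opening from 0.0 (shut) to 1.0 (fully open); "gripper_force": force on a finger pad.
Only numpy, scipy, OpenCV 4.12 (cv2) and the standard library are available. Lean on these libraries where they do the work, as an engineer would, in place of code of your own. Each camera call takes 0.05 s, during which the arm holds its last target. There are 200 camera calls.

## Working session

There is one attempt and no reset: what is moved stays moved. The work goes in short steps, Python scripts to look and compute and a tool call to move; the robot and the scene stay as the last step left them, time stands still between calls to the robot, and variables do not carry over. Pictures are saved under pics/ and viewed, at most 10 in all, crops included, and the job is handed in when it is done.

Besides the shell and the picture viewer there is one more tool, called after "Request:" in YAML: its name, and indented under it one key for each argument. apply_moves: Moves the arm, as the interface text tells. Its arguments: {"type":"object","properties":{"targets":{"type":"string"},"newtons":{"type":"number"}},"required":["targets"]}

```bash
mkdir -p pics; cat > h.py <<'E'
import numpy as np, cv2
from rig import *
def shot(n,f=None):
    P=camera_params(n); a,d=camera(n)
    if f: cv2.imwrite('pics/'+f,a[:,:,::-1])
    return a,d,P
def world(P,d,mask=None):
    h,w=d.shape; f=h/2/np.tan(np.radians(P['vertical_fov'])/2)
    v,u=np.mgrid[:h,:w]
    c=np.stack([(u-P['cx'])/f*d,(v-P['cy'])/f*d,d],-1)
    return (c-np.array(P['t']))@np.array(P['R'])
E
python3 - <<'E'
from h import *
o=observe(); print(o['ee_pos'],o['tcp_rot'],hold_point_z,o['clock'])
for n in('top','scene'):
    a,d,P=shot(n,n+'0.png'); W=world(P,d)
    print(n,P['vertical_fov'],P['t'])
    for q in('cap_1','gauge','mat','waiting_tray','passed_tray','reject_dish'):
        for r in cut_out(q,n)[:4]:
            m=r['mask']&(d>0); p=W[m]
            if len(p): print(q,round(r['conf'],2),np.round(r['point']),m.sum(),np.median(p,0).round(3),p.min(0).round(3),p.max(0).round(3))
E
```

```text
[ 0.17677145 -0.62488091  0.20103428] [[ 9.62211699e-01  2.72301764e-01 -6.29618658e-04]
 [ 2.72302468e-01 -9.62210016e-01  1.80297967e-03]
 [-1.14870834e-04 -1.90629485e-03 -9.99998176e-01]] 0.0187 0.0
top 51.54526849494429 [0.09277704 0.54843388 1.14520701]
cap_1 0.8 [237. 159.] 460 [0.677 0.197 0.045] [0.653 0.149 0.002] [0.722 0.247 0.053]
cap_1 0.77 [196. 292.] 469 [0.318 0.294 0.04 ] [ 0.277  0.261 -0.001] [0.357 0.333 0.047]
cap_1 0.72 [212. 216.] 483 [0.513 0.255 0.045] [0.486 0.205 0.   ] [0.548 0.309 0.053]
gauge 0.64 [291. 230.] 1408 [0.478 0.039 0.015] [ 0.423 -0.021 -0.003] [0.54  0.094 0.071]
mat 0.81 [212. 229.] 2269 [0.495 0.262 0.006] [ 0.43   0.186 -0.002] [0.582 0.336 0.038]
waiting_tray 0.87 [222. 159.] 1713 [0.684 0.206 0.007] [ 0.614  0.133 -0.002] [0.762 0.273 0.041]
passed_tray 0.74 [368. 161.] 440 [ 0.668 -0.174  0.045] [ 0.643 -0.223  0.01 ] [ 0.698 -0.13   0.052]
passed_tray 0.62 [340. 159.] 3965 [ 0.674 -0.109  0.007] [ 0.602 -0.251 -0.003] [0.756 0.005 0.04 ]
reject_dish 0.73 [291. 229.] 1413 [0.477 0.039 0.015] [ 0.423 -0.02   0.001] [0.538 0.096 0.071]

[... 663 characters left out ...]
42  -0.019 -0.004] [0.539 0.098 0.067]
gauge 0.75 [348. 238.] 696 [0.521 0.26  0.043] [0.489 0.206 0.   ] [0.545 0.308 0.05 ]
mat 0.86 [351. 251.] 2588 [0.52  0.273 0.004] [ 0.421  0.18  -0.005] [0.584 0.338 0.047]
mat 0.69 [279. 191.] 1341 [0.493 0.049 0.013] [ 0.413 -0.024 -0.004] [0.539 0.098 0.067]
waiting_tray 0.61 [284. 292.] 2347 [0.701 0.212 0.005] [ 0.614  0.13  -0.004] [0.757 0.272 0.026]
passed_tray 0.66 [190. 214.] 4314 [ 0.679 -0.103  0.005] [ 0.592 -0.268 -0.005] [0.748 0.008 0.046]
passed_tray 0.4 [450. 258.] 1959 [0.429 0.487 0.061] [ 0.314  0.418 -0.004] [0.585 0.554 0.204]
reject_dish 0.69 [194. 124.] 2263 [ 0.439 -0.318  0.006] [ 0.333 -0.426 -0.005] [ 0.535 -0.218  0.036]
```

View pics/top0.png

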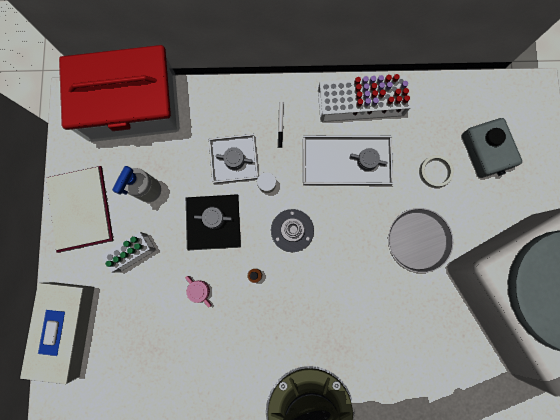

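```bash
python3 - <<'E'
from h import *
a,d,P=shot('top'); W=world(P,d); print(observe()['clock'])
import cv2
def rep(name,c,r,z0,z1):
    m=(np.hypot(W[...,0]-c[0],W[...,1]-c[1])<r)&(W[...,2]>z0)&(W[...,2]<z1)
    p=W[m]; (x,y),s,ang=cv2.minAreaRect(p[:,:2].astype('f4')*1000)
    print(name,len(p),p.mean(0).round(4),'z',np.median(p[:,2]).round(4),'rect',x,y,s,ang); return p
p=rep('cap top',(.513,.255),.07,.040,.06)
p=rep('cap wings',(.513,.255),.07,.025,.039)
q=rep('cap all',(.513,.255),.065,.025,.06)
ev=np.linalg.svd(q[:,:2]-q[:,:2].mean(0),full_matrices=False)[2][0]; print('wing dir',np.degrees(np.arctan2(ev[1],ev[0])))
rep('neck',(.48,.04),.05,.052,.08); rep('shoulder',(.48,.04),.05,.024,.036); rep('foot',(.48,.04),.08,.008,.018)
s=a[190:270,250:332]; s=cv2.resize(s,None,fx=7,fy=7,interpolation=cv2.INTER_CUBIC); cv2.imwrite('pics/g.png',s[:,:,::-1])
E
```

```text
0.75
cap top 345 [0.5143 0.2563 0.0463] z 0.0463 rect 514.7554321289062 255.736328125 (57.542205810546875, 57.18521499633789) 44.75017547607422
cap wings 76 [0.5086 0.247  0.0338] z 0.0342 rect 503.443359375 256.6082763671875 (102.73873901367188, 35.53935623168945) 88.75505828857422
cap all 425 [0.5133 0.2546 0.044 ] z 0.0456 rect 513.5078125 255.8900146484375 (90.34383392333984, 56.15828323364258) 56.30339431762695
wing dir -95.0044526418643
neck 121 [0.4781 0.0388 0.0615] z 0.063 rect 479.16241455078125 38.96818923950195 (39.90401077270508, 39.94818878173828) 44.2778205871582
shoulder 271 [0.4774 0.039  0.0308] z 0.0309 rect 478.6319580078125 38.362213134765625 (60.308860778808594, 63.02499008178711) 89.12079620361328
foot 992 [0.4778 0.0388 0.0131] z 0.0131 rect 479.28741455078125 37.98286056518555 (116.72225952148438, 117.1001968383789) 89.1016845703125
```

The top picture shows the grey cap on the black mat at (212,217), the gauge at (292,230), and the pink look-alike at (199,291). The dish is at (420,240). The waiting cap is at (234,158) and the passed cap at (368,160). Next I'll go over the gauge to look at it from near.

Request:
apply_moves:
  targets: "1 0.027 0.030 0.005 0;1 0.027 0.030 0.005 0;1 0.027 0.030 0.005 0;1 0.027 0.030 0.005 0;1 0.027 0.030 0.005 0;1 0.027 0.030 0.005 0;1 0.027 0.030 0 0;1 0.027 0.030 0 0;1 0.027 0.030 0 0;1 0.027 0.030 0 0"
  newtons: 30

```text
clock: 1.58
ee_pos: [0.448, -0.3239, 0.2326]
tcp_rot: [[0.962, 0.272, 0.001], [0.272, -0.962, -0.001], [0.0, 0.001, -1.0]]
ft_force: [0.8, -1.0, -0.2]
gripper_width: 0.999
gripper_force: 0.0
```

Request:
apply_moves:
  targets: "1 0 0.037 0 0.1;1 0 0.037 0 0.1;1 0 0.037 0 0.1;1 0 0.037 0 0.1;1 0 0.037 0 0.1;1 0 0.037 0 0.1;1 0 0.037 0 0.1;1 0 0.037 0 0.1;1 0 0.037 0 0.1;1 0 0 0 0.1"

```text
clock: 2.42
ee_pos: [0.4468, 0.0162, 0.233]
tcp_rot: [[0.275, 0.961, 0.002], [0.961, -0.275, 0.002], [0.002, 0.001, -1.0]]
ft_force: [0.4, -0.2, 0.5]
gripper_width: 1.001
gripper_force: 0.0
```

```bash
python3 - <<'E'
from h import *
a,d,P=shot('wrist','w1.png'); W=world(P,d); o=observe(); print(o['clock'],o['ee_pos'],o['tcp_rot'],P['vertical_fov'])
print('cam',-np.array(P['R']).T@P['t']); print(np.array(P['R']).round(3))
print(W[d>0].min(0),W[d>0].max(0))
E
```

```text
2.4667 [0.44698826 0.01202105 0.23282516] [[ 2.74055970e-01  9.61712409e-01  1.60231145e-03]
 [ 9.61713742e-01 -2.74055495e-01 -5.13170179e-04]
 [-5.43998719e-05  1.68160229e-03 -9.99998585e-01]] 59.307970880569385
cam [0.46770091 0.09351831 0.40576071]
[[ 0.962 -0.274  0.002]
 [-0.261 -0.914  0.312]
 [-0.083 -0.3   -0.95 ]]
[ 0.03889063 -0.36674726 -0.00275036] [0.76694868 0.24042207 0.35021307]
```

View pics/w1.png

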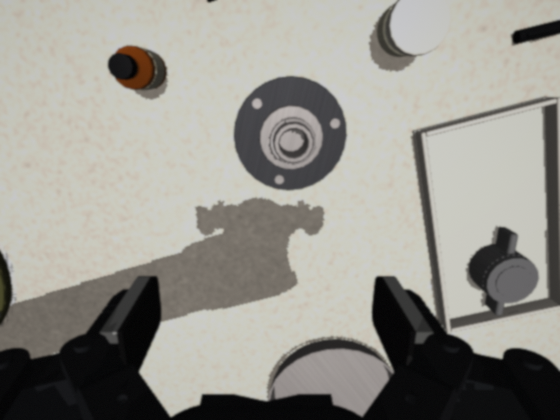

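The wrist picture shows the gauge at (291,133) with three dots on its foot, and the neck's thread is too small to read. I'll go lower, with the camera straight over it, and fit the sawtooth height of the ridges from depth.

Request:
apply_moves:
  targets: "1 0.002 -0.011 -0.032 0;1 0.002 -0.011 -0.032 0;1 0.002 -0.011 -0.032 0;1 0.002 -0.011 -0.032 0;1 0.002 -0.011 -0.032 0;1 0 0 0 0"

```text
clock: 2.97
ee_pos: [0.452, -0.05, 0.0666]
tcp_rot: [[0.296, 0.955, -0.01], [0.955, -0.296, 0.002], [-0.001, -0.01, -1.0]]
ft_force: [-1.9, -1.1, -0.8]
gripper_width: 0.997
gripper_force: 0.0
```

```bash
python3 - <<'E'
from h import *
a,d,P=shot('wrist'); W=world(P,d); print(observe()['clock'],observe()['ee_pos'])
# centre from neck top rim
g=a.astype(int)
m=(W[...,2]>.058)&(W[...,2]<.07)&(np.hypot(W[...,0]-.478,W[...,1]-.039)<.035)
p=W[m]; (x,y),r=cv2.minEnclosingCircle(p[:,:2].astype('f4')*1000); print('neck',x,y,r,np.median(p[:,2]),p.mean(0),len(p))
m2=(W[...,2]>.025)&(W[...,2]<.034)&(np.hypot(W[...,0]-.478,W[...,1]-.039)<.05)
p=W[m2]; (x2,y2),r2=cv2.minEnclosingCircle(p[:,:2].astype('f4')*1000); print('shoulder',x2,y2,r2,p[:,2].mean())
c=np.array([x,y])/1000
R=np.hypot(W[...,0]-c[0],W[...,1]-c[1]); T=np.degrees(np.arctan2(W[...,1]-c[1],W[...,0]-c[0]))%360
for lo,hi in((.0165,.0185),(.0185,.0205),(.0205,.0225)):
    print(lo,[ (int(t),round(1000*float(np.median(W[(R>lo)&(R<hi)&(abs(T-t)<=7.5)&(d>0)][:,2])),1)) for t in np.arange(7.5,360,15)])
def rowof(c):
    v=np.argwhere(m); return v.min(0)-40,v.max(0)+40
(l,h)=rowof(c); l=np.maximum(l,0); s=cv2.resize(a[l[0]:h[0],l[1]:h[1]],None,fx=3.5,fy=3.5,interpolation=cv2.INTER_CUBIC); print(l,h,s.shape)
cv2.imwrite('pics/w2.png',s[:590,:790,::-1]); np.savez('g.npz',W=W,a=a,d=d,c=c)
E
```

```text
3.0167 [ 0.45403568 -0.04853752  0.06964551]
neck 478.78125 37.887413024902344 21.101036071777344 0.06428895907248516 [0.47892236 0.03849487 0.06389851] 3173
shoulder 478.7665710449219 37.817718505859375 31.957801818847656 0.030796437156663508
0.0165 [(7, 63.9), (22, 64.2), (37, 63.9), (52, 63.9), (67, 64.1), (82, 64.4), (97, 64.3), (112, 64.5), (127, 64.1), (142, 64.1), (157, 63.8), (172, 63.6), (187, 64.1), (202, 64.1), (217, 64.3), (232, 63.9), (247, 63.8), (262, 64.3), (277, 64.3), (292, 64.2), (307, 64.1), (322, 63.8), (337, 63.8), (352, 63.9)]
0.0185 [(7, 52.6), (22, 53.2), (37, 54.2), (52, 55.4), (67, 56.6), (82, 56.9), (97, 57.6), (112, 60.8), (127, 52.4), (142, 53.7), (157, 54.4), (172, 55.3), (187, 56.7), (202, 57.0), (217, 56.5), (232, 51.4), (247, 52.5), (262, 53.6), (277, 54.2), (292, 55.2), (307, 56.5), (322, 57.6), (337, 57.2), (352, 51.7)]
0.0205 [(7, 51.8), (22, 52.6), (37, 53.6), (52, 54.7), (67, 55.8), (82, 56.6), (97, 51.3), (112, 51.0), (127, 51.6), (142, 52.7), (157, 53.6), (172, 54.8), (187, 55.7), (202, 56.7), (217, 51.0), (232, 50.8), (247, 51.8), (262, 52.9), (277, 53.6), (292, 54.9), (307, 55.5), (322, 56.7), (337, 50.6), (352, 50.6)]
[  0 185] [141 350] (494, 578, 3)
```

View pics/w2.png

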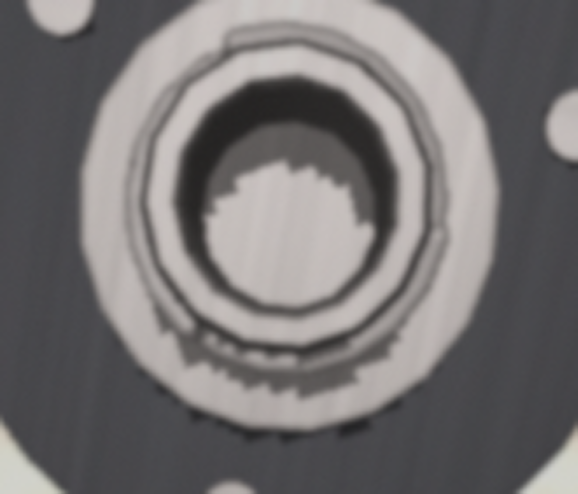

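Request:
apply_moves:
  targets: "1 0 0 0.041 0;1 0 0.01 0.038 0;1 0.005 0.036 0.01 0;1 0.006 0.036 0 0;1 0.006 0.036 0 0;1 0.006 0.036 0 0;1 0.006 0.036 0 0;1 0.006 0.03 0 0;1 0 0 0 0"

```text
clock: 3.77
ee_pos: [0.4924, 0.1813, 0.1647]
tcp_rot: [[0.283, 0.959, 0.005], [0.959, -0.283, 0.006], [0.007, 0.003, -1.0]]
ft_force: [-1.0, 0.1, 0.3]
gripper_width: 1.003
gripper_force: 0.0
```

```bash
python3 - <<'E'
from h import *
z=np.load('g.npz'); W,c=z['W'],np.array([.4788,.0379])
R=np.hypot(W[...,0]-c[0],W[...,1]-c[1]); T=np.degrees(np.arctan2(W[...,1]-c[1],W[...,0]-c[0]))%120
m=(R>.0200)&(R<.0222)&(W[...,2]<.06)&(W[...,2]>.045); t,h=T[m],W[m][:,2]*1000
print([(i,round(float(np.median(h[(t>=i)&(t<i+3)])),1)) for i in range(0,120,3)])
a,d,P=shot('wrist','w3.png'); W=world(P,d); o=observe(); print(o['clock'],o['ee_pos'])
m=(np.hypot(W[...,0]-.5143,W[...,1]-.2563)<.03)&(W[...,2]>.042)&(W[...,2]<.052)
p=W[m]; (x,y),r=cv2.minEnclosingCircle(p[:,:2].astype('f4')*1000); print('cap',x,y,r,p.mean(0))
R=np.hypot(W[...,0]*1000-x,W[...,1]*1000-y); T=np.degrees(np.arctan2(W[...,1]*1000-y,W[...,0]*1000-x))%360
w=(R>32)&(R<53)&(W[...,2]>.028)&(W[...,2]<.04)
for lo,hi in((0,180),(180,360)):
    k=w&(T>lo)&(T<hi); print('wing',k.sum(),np.median(T[k]),R[k].max(),W[k][:,2].mean())
q=W[w][:,:2]*1000; l=cv2.fitLine(q.astype('f4'),cv2.DIST_L2,0,.01,.01).ravel(); print('dir',np.degrees(np.arctan2(l[1],l[0])),l[2:])
for cam in('wrist','top','scene'):
  if cam!='wrist': a,d,P=shot(cam); W=world(P,d)
  for n in('cap_1_left','cap_1_right'):
    for s in cut_out(n,cam)[:5]:
        pp=W[s['mask']&(d>0)]; print(cam,n,round(s['conf'],2),s['mask'].sum(),np.median(pp,0).round(4),np.mean(pp,0).round(4))
E
```

```text
[(0, 51.5), (3, 51.7), (6, 51.7), (9, 52.2), (12, 52.4), (15, 52.4), (18, 52.7), (21, 53.2), (24, 53.0), (27, 53.0), (30, 53.4), (33, 53.6), (36, 53.7), (39, 54.1), (42, 54.5), (45, 54.5), (48, 54.8), (51, 54.9), (54, 55.3), (57, 55.0), (60, 55.3), (63, 55.5), (66, 55.8), (69, 56.2), (72, 56.2), (75, 56.3), (78, 56.8), (81, 56.7), (84, 56.8), (87, 56.9), (90, 57.2), (93, 57.1), (96, 50.0), (99, 50.1), (102, 50.3), (105, 50.4), (108, 50.9), (111, 51.0), (114, 51.3), (117, 50.9)]
3.8167 [0.4923101  0.17758968 0.16406062]
cap 514.3991088867188 256.2469177246094 28.466215133666992 [0.51464737 0.25695505 0.04627675]
wing 335 86.17374131500198 52.08761054891699 0.035209188716467055
wing 256 266.38796097349854 51.74203484749156 0.03518854027154996
dir 86.28878 [514.84546 261.90894]
scene cap_1_left 0.66 1348 [0.4927 0.0475 0.0126] [0.4882 0.0436 0.0209]
scene cap_1_right 0.72 4336 [ 0.6795 -0.102   0.0051] [ 0.6756 -0.1094  0.0081]
```

View pics/w3.png

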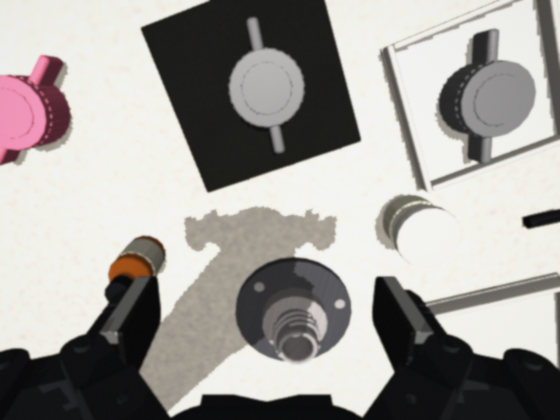

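The grey cap stands at (267,90) on the mat and its top carries no mark. Its wings lie at 86.3°, and the ridges end at about 94° mod 120. The 180° doubt about which wing is +x shifts p by 60. So I'll aim for p = 40 or 100, since both are good, and tell them apart by the resting height.

Request:
apply_moves:
  targets: "1 0.008 0.026 -0.018 0.111;1 0.007 0.026 -0.018 0.111;1 0.007 0.027 -0.018 0;1 0 0 0 0;1 0 0 0 0"

```text
clock: 4.63
ee_pos: [0.5127, 0.2524, 0.1058]
tcp_rot: [[0.071, 0.997, -0.004], [0.997, -0.071, 0.0], [0.0, -0.004, -1.0]]
ft_force: [-0.3, -0.5, -0.4]
gripper_width: 1.001
gripper_force: 0.0
```

Request:
apply_moves:
  targets: "1 0.002 0.003 -0.035 0;1 0 0 0 0;1 0 0 0 0"

```text
clock: 4.88
ee_pos: [0.5155, 0.2523, 0.0717]
tcp_rot: [[0.075, 0.997, -0.002], [0.997, -0.075, -0.002], [-0.002, -0.002, -1.0]]
ft_force: [0.4, -0.2, 0.1]
gripper_width: 1.004
gripper_force: 0.0
```

```bash
python3 - <<'E'
from h import *
for i in range(3):
    o=observe(); print(o['ee_pos'],o['clock']); camera('top')
E
```

```text
[0.5154658  0.25233749 0.07167868] 4.8833
[0.51640786 0.25312458 0.07299946] 4.9333
[0.51699296 0.25370747 0.07374503] 4.9833
```

Request:
apply_moves:
  targets: "1 -0.002 0.002 -0.032 0;1 0 0 -0.032 0;1 0 0 0 0;1 0 0 0 0;1 0 0 0 0"

```text
clock: 5.45
ee_pos: [0.5154, 0.2571, 0.0104]
tcp_rot: [[0.073, 0.997, 0.003], [0.997, -0.073, 0.001], [0.001, 0.003, -1.0]]
ft_force: [0.5, -0.1, 0.7]
gripper_width: 0.996
gripper_force: 0.0
```

Close, then lift.

Request:
apply_moves:
  targets: "0 -0.001 0 0 0;0 0 0 0 0;0 0 0 0 0;0 0 0 0 0;0 0 0 0 0;0 0 0 0 0"
  newtons: 30

```text
clock: 5.95
ee_pos: [0.5143, 0.2571, 0.0103]
tcp_rot: [[0.073, 0.997, 0.003], [0.997, -0.073, 0.0], [0.001, 0.003, -1.0]]
ft_force: [-0.7, -0.5, 6.9]
gripper_width: 0.636
gripper_force: 30.1
```

Request:
apply_moves:
  targets: "0 0 0 0.03 0;0 0 0 0.04 0;0 0 0 0.03 0;0 0 0 0 0;0 0 0 0 0;0 0 0 0 0"

```text
clock: 6.45
ee_pos: [0.5125, 0.2558, 0.1075]
tcp_rot: [[0.073, 0.997, -0.001], [0.997, -0.073, -0.001], [-0.001, -0.001, -1.0]]
ft_force: [-0.9, -0.5, -3.3]
gripper_width: 0.628
gripper_force: 32.2
```

```bash
python3 - <<'E'
from h import *
a,d,P=shot('top'); W=world(P,d); o=observe(); print(o['ee_pos'],o['gripper_width'],o['gripper_force'],o['tcp_rot'][:,1])
a,d,P=shot('scene','s4.png')
a,d,P=shot('wrist','w4.png'); W=world(P,d)
m=(np.hypot(W[...,0]-o['ee_pos'][0],W[...,1]-o['ee_pos'][1])<.06)&(d>0)
h=np.histogram(W[m][:,2],np.arange(0,.25,.01)); print(h[0])
cv2.imwrite('pics/ws.png',np.hstack([a[:,:,::-1],cv2.imread('pics/s4.png')])[::1,::1][:, :][::,::][: ,:] if 0 else cv2.resize(np.hstack([a[:,:,::-1],cv2.imread('pics/s4.png')]),(800,300)))
E
```

```text
[0.51197389 0.2555661  0.1067003 ] 0.6281555782888768 32.21145272254944 [ 0.99731894 -0.07314678 -0.00211502]
[11707     0     0     0     0     0     0     0     0     0   267   564
   934  2458 12956  1370  1684  2083  2924 11294  5618 10214  1244     0]
```

View pics/ws.png

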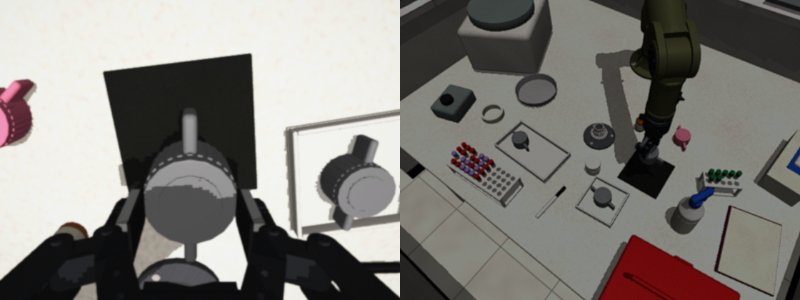

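The cap is gripped upright, with the wings clear of the fingers. Carrying it over the gauge and turning it to wing axis 54°.

Request:
apply_moves:
  targets: "0 -0.0047 -0.031 0 -0.111;0 -0.0047 -0.031 0 -0.111;0 -0.0047 -0.031 0 -0.111;0 -0.0047 -0.031 0 -0.111;0 -0.0047 -0.031 0 -0.111;0 -0.0047 -0.031 0 0;0 -0.0048 -0.031 0 0;0 0 0 0 0;0 0 0 0 0;0 0 0 0 0"

```text
clock: 7.43
ee_pos: [0.4794, 0.04, 0.1074]
tcp_rot: [[0.588, 0.809, -0.001], [0.809, -0.588, 0.001], [-0.0, -0.001, -1.0]]
ft_force: [-0.1, -0.2, -1.1]
gripper_width: 0.628
gripper_force: 32.3
```

```bash
cat >> h.py <<'E'
def capfit(W,d,ztop,c,tol=.006,r=.05):
    m=(d>0)&(abs(W[...,2]-ztop)<tol)&(np.hypot(W[...,0]-c[0],W[...,1]-c[1])<r)
    return W[m]
def yaw(o): return np.degrees(np.arctan2(o['tcp_rot'][1,0],o['tcp_rot'][0,0]))
E
python3 - <<'E'
from h import *
a,d,P=shot('wrist'); W=world(P,d); o=observe(); print(o['clock'],o['ee_pos'],yaw(o),o['qpos'])
M=cut_out('cap_1','wrist')
for s in M:
    p=W[s['mask']&(d>0)]; print(s['conf'],s['point'],s['mask'].sum(),np.median(p,0))
e=o['ee_pos']
m=(np.hypot(W[...,0]-e[0],W[...,1]-e[1])<.04)&(W[...,2]>.137)&(W[...,2]<.150)&(d>0)
p=W[m]; print(p.mean(0),np.median(p[:,2]))
m=(np.hypot(W[...,0]-e[0],W[...,1]-e[1])<.058)&(W[...,2]>.12)&(W[...,2]<.136)&(d>0)
R=np.hypot(W[...,0]-e[0],W[...,1]-e[1]); k=m&(R>.034)
T=np.degrees(np.arctan2(W[...,1]-e[1],W[...,0]-e[0])); print('wings',k.sum(),np.histogram(T[k],np.arange(-180,181,10))[0], R[k].max(), np.median(T[k&(T>30)&(T<80)]))
cv2.imwrite('pics/w5.png',a[:,:,::-1])
E
```

```text
7.4833 [0.47962283 0.04070643 0.10761632] 54.09943401969491 [ 0.55467283  0.07507325 -0.71257134  1.95487729  0.05316169  1.13123052
 -0.80576662]
0.86 [267.9, 268.1] 16745 [0.48335469 0.04614169 0.14281606]
[0.4801944  0.04184801 0.14325069] 0.14321666988404938
wings 1354 [  0   0   0   0  55 383   7   0   0   0   0   0   0   0   0   0   0   0
   0   0   0   0  84 768  57   0   0   0   0   0   0   0   0   0   0   0] 0.05348852348790592 54.68142390947052
```

View pics/w5.png

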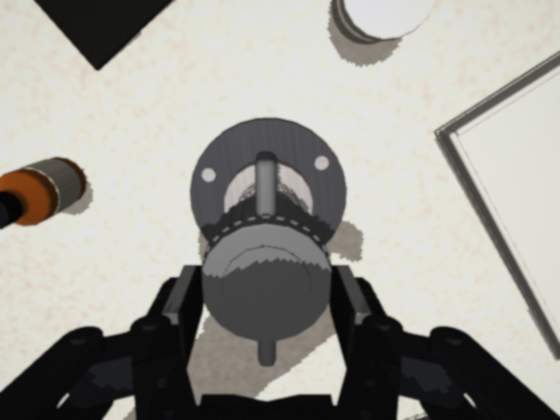

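The carried cap is over the gauge with its wings at 54–55°. Nudging to centre and descending just above the neck.

Request:
apply_moves:
  targets: "0 -0.001 -0.003 -0.016 0;0 0 0 -0.016 0;0 0 0 0 0;0 0 0 0 0;0 0 0 0 0;0 0 0 0 0"

```text
clock: 8.03
ee_pos: [0.4799, 0.0372, 0.0771]
tcp_rot: [[0.587, 0.81, 0.002], [0.81, -0.587, 0.0], [0.001, 0.001, -1.0]]
ft_force: [0.9, -0.4, -2.6]
gripper_width: 0.628
gripper_force: 32.6
```

```bash
python3 - <<'E'
from h import *
a,d,P=shot('wrist'); W=world(P,d); o=observe(); e=o['ee_pos'];print(o['clock'],e,yaw(o),o['ft_force'])
p=capfit(W,d,.109,e,.005,.032); print('cap mean',p.mean(0),cv2.minEnclosingCircle(p[:,:2].astype('f4')*1000))
q=capfit(W,d,.0308,e,.004,.04); print('shoulder',len(q))
f=capfit(W,d,.0131,[.4788,.0379],.004,.07); q=f[:,:2]*1000
h=cv2.convexHull(q.astype('f4'))[:,0]; print('foot',len(f),cv2.minEnclosingCircle(q.astype('f4')))
E
```

```text
8.0833 [0.47983656 0.0369744  0.07710344] 54.05340466146907 [-0.11583165 -0.60492005 -2.5518601 ]
cap mean [0.48089904 0.03956591 0.11235824] ((478.9380187988281, 37.135318756103516), 29.28318977355957)
shoulder 1817
foot 11480 ((478.98187255859375, 37.70779037475586), 60.018798828125)
```

Request:
apply_moves:
  targets: "0 -0.0005 0.0006 -0.006 0;0 0 0 -0.006 0;0 0 0 -0.006 0;0 0 0 -0.004 0;0 0 0 0 0;0 0 0 0 0"

```text
clock: 8.58
ee_pos: [0.4785, 0.0373, 0.0538]
tcp_rot: [[0.587, 0.809, -0.0], [0.809, -0.587, 0.0], [0.0, -0.0, -1.0]]
ft_force: [0.9, 0.5, -2.8]
gripper_width: 0.634
gripper_force: 32.4
```

Plug is in the bore, free. Going down in small steps to feel the ridges.

Request:
apply_moves:
  targets: "0 0 0 -0.001 0;0 0 0 -0.001 0;0 0 0 0 0;0 0 0 0 0"

```text
clock: 8.92
ee_pos: [0.4786, 0.0372, 0.0522]
tcp_rot: [[0.587, 0.809, 0.0], [0.809, -0.587, -0.0], [0.0, 0.0, -1.0]]
ft_force: [1.6, 0.2, -2.7]
gripper_width: 0.633
gripper_force: 32.5
```

Request:
apply_moves:
  targets: "0 0 0 -0.001 0;0 0 0 -0.001 0;0 0 0 0 0;0 0 0 0 0"

```text
clock: 9.25
ee_pos: [0.479, 0.0373, 0.0509]
tcp_rot: [[0.588, 0.809, 0.001], [0.809, -0.588, -0.0], [0.0, 0.001, -1.0]]
ft_force: [-1.3, 0.8, 4.7]
gripper_width: 0.631
gripper_force: 34.0
```

Contact with the rim about 15.5–16 mm above the shoulder, which is the p ≈ 40 case. Release and rise.

Request:
apply_moves:
  targets: "1 0 0 0 0;1 0 0 0 0;1 0 0 0 0;1 0 0 0 0;1 0 0 0.03 0;1 0 0 0.04 0;1 0 0 0.02 0;1 0 0 0 0;1 0 0 0 0"

```text
clock: 10.0
ee_pos: [0.4793, 0.0369, 0.1411]
tcp_rot: [[0.588, 0.809, 0.002], [0.809, -0.588, -0.001], [0.001, 0.003, -1.0]]
ft_force: [-0.9, -0.3, -0.6]
gripper_width: 0.997
gripper_force: 0.0
```

```bash
cat >> h.py <<'E'
def capnow(cam='wrist',zr=(.03,.095)):
    a,d,P=shot(cam); W=world(P,d); c=np.array([.4789,.0377])
    R=np.hypot(W[...,0]-c[0],W[...,1]-c[1]); T=np.degrees(np.arctan2(W[...,1]-c[1],W[...,0]-c[0]))
    t=W[(R<.02)&(W[...,2]>.06)&(W[...,2]<.1)]; zt=np.median(t[:,2])
    k=(R>.034)&(R<.054)&(abs(W[...,2]-(zt-.011))<.005)
    w=T[k]; b=np.exp(1j*np.radians(w)); ax=np.degrees(np.angle((b**2).mean()))/2%180
    top=W[(R<.032)&(abs(W[...,2]-zt)<.004)]
    A=np.linalg.lstsq(np.c_[t[:,:2]-c,np.ones(len(t))],t[:,2],rcond=None)[0]
    print(cam,'rim above shoulder mm',round((zt-.0013-.04-.03)*1000,2),'axis',round(ax,1),k.sum(),'circ',cv2.minEnclosingCircle(top[:,:2].astype('f4')*1000),'tilt',np.degrees(A[:2]).round(2))
    return a,d,W
E
python3 - <<'E'
from h import *
a,d,W=capnow(); o=observe(); print(o['clock'],o['ee_pos'],yaw(o),o['qpos'])
capnow('top')
E
```

```text
wrist rim above shoulder mm 16.18 axis 54.6 626 circ ((478.2688903808594, 36.85108947753906), 28.635160446166992) tilt [-0.24 -0.04]
10.05 [0.47817433 0.0368706  0.13975496] 54.00706090925122 [ 0.57276225  0.03269279 -0.71038497  1.92111341  0.02349821  1.19611523
 -0.77416201]
top rim above shoulder mm nan axis nan 0 circ ((0.0, 0.0), 0.0) tilt [0. 0.]
  return _methods._mean(a, axis=axis, dtype=dtype,
  ret = ret.dtype.type(ret / rcount)
h.py:21: RuntimeWarning: Mean of empty slice.
  w=T[k]; b=np.exp(1j*np.radians(w)); ax=np.degrees(np.angle((b**2).mean()))/2%180
```

Level, rim 16.2 mm above the shoulder, wing axis 54.6°. Turning the tool half a turn for a full stroke, closing the fingers, and moving beside the wing at 234°.

Request:
apply_moves:
  targets: "0 0 -0.018 0 0.1208;0 0 -0.018 0 0.1208;0 0.001 -0.018 0 0.1208;0 0 0 0 0.1208;0 0 0 0 0.1208;0 0 0 0 0.1208;0 0 0 0 0.1208;0 0 0 0 0.1208;0 0 0 0 0.1208;0 0 0 0 0.1208"

```text
clock: 10.93
ee_pos: [0.4781, -0.0168, 0.1382]
tcp_rot: [[-0.553, 0.833, -0.003], [0.833, 0.553, 0.001], [0.003, -0.002, -1.0]]
ft_force: [0.7, -0.4, -0.2]
gripper_width: 0.001
gripper_force: 0.0
```

Request:
apply_moves:
  targets: "0 0 0 0 0.1208;0 0 0 0 0.1208;0 0 0 0 0.1208;0 0 0 0 0.1208;0 0 0 0 0.1208;0 0 0 0 0.1208;0 0 0 0 0.1208;0 0 0 0 0.1208"

```text
clock: 11.6
ee_pos: [0.4781, -0.0168, 0.1382]
tcp_rot: [[-1.0, 0.018, -0.003], [0.018, 1.0, 0.001], [0.003, 0.001, -1.0]]
ft_force: [0.1, 0.1, 0.5]
gripper_width: -0.003
gripper_force: 0.0
```

Request:
apply_moves:
  targets: "0 0 0 0 0.1208;0 0 0 0 0.1208;0 0 0 0 0.1208;0 0 0 0 0.1208;0 0 0 0 0.1208;0 0 0 0 0.1208;0 0 0 0 0.1208;0 0 0 0 0.1208;0 0 0 0 0;0 0 0 0 0"

```text
clock: 12.43
ee_pos: [0.4785, -0.0168, 0.1388]
tcp_rot: [[-0.591, -0.807, -0.003], [-0.807, 0.591, 0.001], [0.001, 0.003, -1.0]]
ft_force: [-0.4, -0.4, 0.2]
gripper_width: 0.001
gripper_force: 0.0
```

```bash
python3 - <<'E'
from h import *
for i in range(2):
    o=observe(); print(o['clock'],o['ee_pos'],yaw(o),o['qpos'],o['gripper_width']); camera('wrist')
E
```

```text
12.4333 [ 0.47848765 -0.01680811  0.13878216] -126.21582206333167 [ 0.69100502  0.03432473 -0.7160567   1.92197366  0.02324546  1.19639297
  2.47618669] 0.0008972139161062315
12.4833 [ 0.47870848 -0.01684114  0.13905933] -126.21402723315917 [ 0.69099359  0.03402914 -0.71601882  1.9216263   0.02324588  1.19640586
  2.47625251] 0.0024828557150801366
```

Request:
apply_moves:
  targets: "0 0 0 -0.033 0;0 0 0 -0.033 0;0 0 0 -0.033 0;0 0 0 0 0;0 -0.004 0.003 0 0;0 -0.004 0.003 0 0;0 0 0 0 0;0 0 0 0 0;0 0 0 0 0"

```text
clock: 13.28
ee_pos: [0.4728, -0.0111, 0.0428]
tcp_rot: [[-0.588, -0.809, 0.003], [-0.809, 0.588, -0.001], [-0.001, -0.003, -1.0]]
ft_force: [-0.1, -0.4, 0.8]
gripper_width: 0.004
gripper_force: 0.0
```

```bash
cat > arc.py <<'E'
import sys,numpy as np
# arc.py r s yaw0 step n : rows for finger at c + r u(yaw) + s t(yaw)
r,s,y,st,n=map(float,sys.argv[1:6])
f=lambda a:np.array([r*np.cos(a)-s*np.sin(a),r*np.sin(a)+s*np.cos(a)])
y=np.radians(y);st=np.radians(st);acc=f(y)
for i in range(int(n)):
    y+=st; q=np.round(f(y)-acc,4); acc=acc+q
    print(f'0 {q[0]:.4f} {q[1]:.4f} 0 {st:.4f}',end=';\n' if i%10==9 else ';')
E
python3 - <<'E'
from h import *
o=observe(); print(o['clock'],o['ee_pos'],yaw(o),o['ft_force'])
y=np.radians(yaw(o)); v=o['ee_pos'][:2]-[.4789,.0377]; print(v@[np.cos(y),np.sin(y)],v@[-np.sin(y),np.cos(y)])
E
python3 arc.py .044 .020 234 -6 30
```

```text
13.2833 [ 0.47277782 -0.01108624  0.0427749 ] -126.03800443601699 [-0.12878272 -0.42688548  0.78591962]
0.043051674784242405 0.02375144507498652
0 -0.0049 0.0013 0 -0.1047;0 -0.0047 0.0017 0 -0.1047;0 -0.0046 0.0023 0 -0.1047;0 -0.0042 0.0027 0 -0.1047;0 -0.0040 0.0032 0 -0.1047;0 -0.0036 0.0035 0 -0.1047;0 -0.0032 0.0039 0 -0.1047;0 -0.0028 0.0043 0 -0.1047;0 -0.0023 0.0045 0 -0.1047;0 -0.0019 0.0047 0 -0.1047;
0 -0.0013 0.0048 0 -0.1047;0 -0.0008 0.0050 0 -0.1047;0 -0.0003 0.0051 0 -0.1047;0 0.0002 0.0050 0 -0.1047;0 0.0007 0.0050 0 -0.1047;0 0.0013 0.0049 0 -0.1047;0 0.0018 0.0048 0 -0.1047;0 0.0022 0.0045 0 -0.1047;0 0.0028 0.0043 0 -0.1047;0 0.0031 0.0039 0 -0.1047;
0 0.0036 0.0036 0 -0.1047;0 0.0039 0.0032 0 -0.1047;0 0.0042 0.0028 0 -0.1047;0 0.0045 0.0024 0 -0.1047;0 0.0047 0.0018 0 -0.1047;0 0.0049 0.0013 0 -0.1047;0 0.0050 0.0009 0 -0.1047;0 0.0050 0.0003 0 -0.1047;0 0.0051 -0.0002 0 -0.1047;0 0.0050 -0.0008 0 -0.1047;
```

Request:
apply_moves:
  targets: "0 -0.0024 0.0018 0 0;0 -0.0049 0.0013 0 -0.1047;0 -0.0047 0.0017 0 -0.1047;0 -0.0046 0.0023 0 -0.1047;0 -0.0042 0.0027 0 -0.1047;0 -0.0040 0.0032 0 -0.1047;0 -0.0036 0.0035 0 -0.1047;0 0 0 0 0"

```text
clock: 13.95
ee_pos: [0.4426, 0.0062, 0.0414]
tcp_rot: [[-0.952, -0.307, 0.0], [-0.307, 0.952, -0.0], [0.0, -0.0, -1.0]]
ft_force: [0.7, -0.7, -1.2]
gripper_width: -0.001
gripper_force: 0.0
```

```bash
cat > st.py <<'E'
from h import *
a,d,W=capnow(); o=observe(); print(o['clock'],o['ee_pos'],yaw(o)%360,o['ft_force'].round(1),o['qpos'][6])
y=np.radians(yaw(o)); v=o['ee_pos'][:2]-[.4789,.0377]; print('r,s',v@[np.cos(y),np.sin(y)],v@[-np.sin(y),np.cos(y)])
cv2.imwrite('pics/last.png',a[:,:,::-1])
E
python3 st.py
```

```text
wrist rim above shoulder mm 13.68 axis 22.6 402 circ ((474.77337646484375, 39.076995849609375), 26.91333770751953) tilt [-3.23 13.19]
14.0 [0.44308014 0.00580325 0.04149648] 198.13091440999005 [ 0.6 -0.2  0.1] 1.7725661789148315
r,s 0.04396726031953687 0.01916625192745083
```

View pics/last.png

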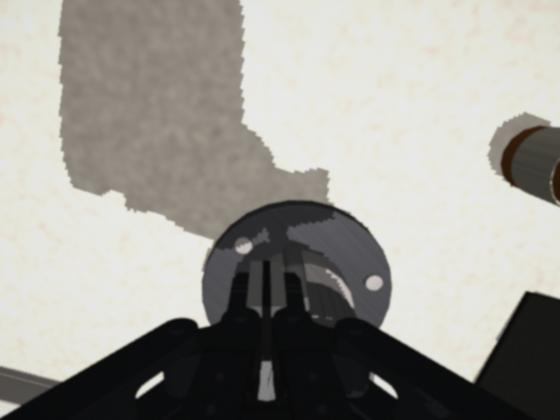

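The closed fingers stand behind the wing, the wing follows, and the force is low. Continuing.

Request:
apply_moves:
  targets: "0 -0.0032 0.0039 0 -0.1047;0 -0.0028 0.0043 0 -0.1047;0 -0.0023 0.0045 0 -0.1047;0 -0.0019 0.0047 0 -0.1047;0 -0.0013 0.0048 0 -0.1047;0 -0.0008 0.0050 0 -0.1047;0 -0.0003 0.0051 0 -0.1047;0 0.0002 0.0050 0 -0.1047;0 0 0 0 0;0 0 0 0 0"

```text
clock: 14.83
ee_pos: [0.4311, 0.0429, 0.0414]
tcp_rot: [[-0.869, 0.496, 0.001], [0.496, 0.869, 0.0], [-0.0, 0.0, -1.0]]
ft_force: [0.0, 0.9, 0.3]
gripper_width: 0.004
gripper_force: 0.2
```

```bash
python3 st.py; python3 -c "
from h import *
capnow('scene')"
```

```text
wrist rim above shoulder mm 10.98 axis 161.6 112 circ ((477.2586975097656, 40.57024383544922), 27.79900550842285) tilt [ 4.49 10.29]
14.8833 [0.43102556 0.04272388 0.04132007] 150.2325169062098 [0.1 0.5 1.2] 0.8672733157106992
r,s 0.0440515415203026 0.01940779809504408
scene rim above shoulder mm 10.31 axis 166.7 46 circ ((479.7042236328125, 39.5693359375), 29.26712417602539) tilt [1.03 0.61]
```

Request:
apply_moves:
  targets: "0 0.0007 0.0050 0 -0.1047;0 0.0013 0.0049 0 -0.1047;0 0.0018 0.0048 0 -0.1047;0 0.0022 0.0045 0 -0.1047;0 0.0028 0.0043 0 -0.1047;0 0.0031 0.0039 0 -0.1047;0 0.0036 0.0036 0 -0.1047;0 0.0039 0.0032 0 -0.1047;0 0 0 0 0;0 0 0 0 0"

```text
clock: 15.77
ee_pos: [0.4501, 0.0769, 0.0411]
tcp_rot: [[-0.212, 0.977, -0.0], [0.977, 0.212, 0.0], [0.0, -0.0, -1.0]]
ft_force: [0.6, 0.4, -0.2]
gripper_width: 0.003
gripper_force: 0.0
```

```bash
python3 st.py; python3 -c "
from h import *
capnow('scene')"; python3 arc.py .044 .0195 102 -3 30
```

```text
wrist rim above shoulder mm 10.88 axis 163.2 380 circ ((478.3720703125, 40.32928466796875), 27.781980514526367) tilt [22.09  8.24]
15.8167 [0.44984454 0.07675178 0.04101175] 102.21758409072122 [-0.7  0.4 -0.4] -0.07892406735427082
r,s 0.04431615288931995 0.0201330617418579
scene rim above shoulder mm 9.89 axis 162.6 25 circ ((479.0006408691406, 39.634246826171875), 29.137819290161133) tilt [0.07 0.7 ]
0 0.0021 0.0014 0 -0.0524;0 0.0021 0.0013 0 -0.0524;0 0.0022 0.0012 0 -0.0524;0 0.0023 0.0011 0 -0.0524;0 0.0024 0.0010 0 -0.0524;0 0.0023 0.0008 0 -0.0524;0 0.0024 0.0007 0 -0.0524;0 0.0025 0.0006 0 -0.0524;0 0.0025 0.0005 0 -0.0524;0 0.0025 0.0003 0 -0.0524;
0 0.0025 0.0002 0 -0.0524;0 0.0025 0.0000 0 -0.0524;0 0.0025 -0.0000 0 -0.0524;0 0.0025 -0.0002 0 -0.0524;0 0.0025 -0.0004 0 -0.0524;0 0.0025 -0.0004 0 -0.0524;0 0.0025 -0.0006 0 -0.0524;0 0.0024 -0.0007 0 -0.0524;0 0.0023 -0.0009 0 -0.0524;0 0.0024 -0.0010 0 -0.0524;
0 0.0022 -0.0010 0 -0.0524;0 0.0023 -0.0012 0 -0.0524;0 0.0021 -0.0014 0 -0.0524;0 0.0021 -0.0014 0 -0.0524;0 0.0020 -0.0015 0 -0.0524;0 0.0019 -0.0017 0 -0.0524;0 0.0018 -0.0017 0 -0.0524;0 0.0017 -0.0018 0 -0.0524;0 0.0017 -0.0020 0 -0.0524;0 0.0015 -0.0020 0 -0.0524;
```

```bash
python3 - <<'E'
from h import *
a,d,P=shot('scene')
f=210/np.tan(np.radians(P['vertical_fov'])/2); X=np.array(P['R'])@[.479,.038,.06]+P['t']; u,v=P['cx']+f*X[0]/X[2],P['cy']+f*X[1]/X[2]; u,v=int(u),int(v)
s=cv2.resize(a[v-40:v+40,u-50:u+50],None,fx=7,fy=7,interpolation=cv2.INTER_CUBIC)
cv2.imwrite('pics/s6.png',s[:,:,::-1])
E
```

```text
(no output)
```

View pics/s6.png

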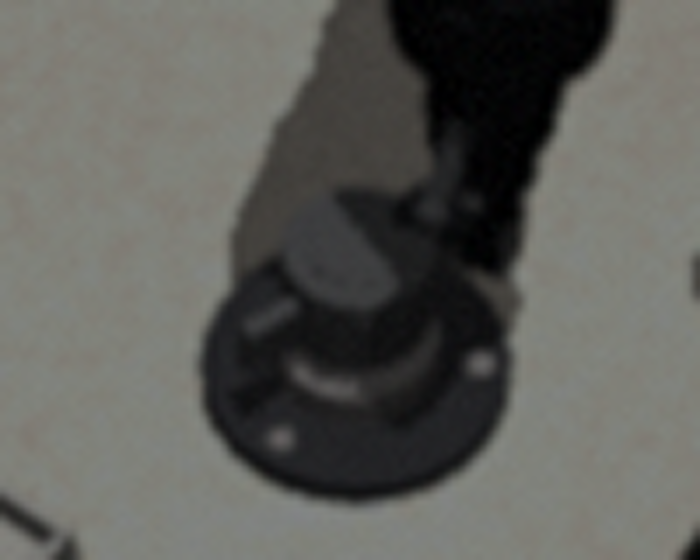

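```bash
python3 - <<'E'
from h import *
c=np.array([.4789,.0377])
for cam in('scene','top'):
    a,d,P=shot(cam); W=world(P,d); R=np.hypot(W[...,0]-c[0],W[...,1]-c[1]); T=np.degrees(np.arctan2(W[...,1]-c[1],W[...,0]-c[0]))%360
    k=(R>.033)&(R<.06)&(W[...,2]>.035)&(W[...,2]<.13)&(d>0)
    for lo in range(0,360,10):
        j=k&(T>=lo)&(T<lo+10)
        if j.sum()>2: print(cam,lo,j.sum(),'z',np.percentile(W[j][:,2],[5,50,95]).round(3),'R',np.percentile(R[j],[5,95]).round(3))
f=210/np.tan(np.radians(P['vertical_fov'])/2)
P=camera_params('scene');f=210/np.tan(np.radians(P['vertical_fov'])/2)
pr=lambda x:(lambda X:np.array([P['cx']+f*X[0]/X[2],P['cy']+f*X[1]/X[2]]))(np.array(P['R'])@x+P['t'])
u,v=pr([.479,.038,.06]).astype(int)
for t in range(90,360,15): print(t,((pr([.4789+.045*np.cos(np.radians(t)),.0377+.045*np.sin(np.radians(t)),.07])-[u-50,v-40])*7).round())
print('finger',((pr(observe()['ee_pos'])-[u-50,v-40])*7).round())
E
```

```text
scene 90 6 z [0.121 0.124 0.129] R [0.057 0.058]
scene 100 14 z [0.086 0.12  0.127] R [0.047 0.057]
scene 110 47 z [0.077 0.091 0.123] R [0.041 0.059]
scene 120 8 z [0.075 0.089 0.112] R [0.037 0.06 ]
scene 150 7 z [0.048 0.054 0.063] R [0.035 0.041]
scene 330 3 z [0.05  0.053 0.061] R [0.05 0.05]
scene 340 46 z [0.05  0.066 0.072] R [0.035 0.051]
scene 350 11 z [0.049 0.063 0.069] R [0.034 0.044]
90 [454. 320.]
105 [468. 297.]
120 [475. 272.]
135 [473. 247.]
150 [464. 223.]
165 [446. 202.]
180 [423. 186.]
195 [395. 174.]
210 [365. 169.]
225 [333. 170.]
240 [303. 177.]
255 [276. 190.]
270 [254. 207.]
285 [239. 229.]
300 [231. 254.]
315 [231. 279.]
330 [239. 304.]
345 [256. 326.]
finger [483. 309.]
```

The wing seen at crop (270,310) stands at about 345°. So the cap stopped near p ≈ 110 (lug at the next ridge's end) and the fingers slid past it. I'll lift, go back behind the wing, and push more slowly, level with the neck's top so the cap doesn't tilt.

Request:
apply_moves:
  targets: "0 0 0 0.03 0;0 0 0 0.03 0;0 -0.0023 -0.0059 0 0.1222;0 -0.0023 -0.0059 0 0.1222;0 -0.0023 -0.0059 0 0.1222;0 -0.0023 -0.0059 0 0.1222;0 -0.0023 -0.0059 0 0.1222;0 -0.0023 -0.0059 0 0.1222;0 -0.0023 -0.0059 0 0.1222;0 -0.0023 -0.0059 0 0.1222"

```text
clock: 16.85
ee_pos: [0.4314, 0.0295, 0.1012]
tcp_rot: [[-0.93, 0.368, 0.0], [0.368, 0.93, -0.0], [-0.0, -0.0, -1.0]]
ft_force: [-0.1, 0.3, 0.1]
gripper_width: -0.002
gripper_force: 0.0
```

Request:
apply_moves:
  targets: "0 -0.0022 -0.0056 0 0.1222;0 0 0 0 0;0 0 0 0 0"

```text
clock: 17.1
ee_pos: [0.4294, 0.0242, 0.1012]
tcp_rot: [[-0.965, 0.262, 0.0], [0.262, 0.965, -0.0], [-0.0, 0.0, -1.0]]
ft_force: [-0.2, -0.3, 0.1]
gripper_width: 0.004
gripper_force: 0.0
```

```bash
cat > sc.py <<'E'
from h import *
# visible wing from the scene camera: angle, top height, cap top
c=np.array([.4789,.0377])
a,d,P=shot('scene'); W=world(P,d); R=np.hypot(W[...,0]-c[0],W[...,1]-c[1]); T=np.degrees(np.arctan2(W[...,1]-c[1],W[...,0]-c[0]))%360
k=(R>.033)&(R<.054)&(W[...,2]>.036)&(W[...,2]<.08)&(d>0)
for lo in range(0,360,10):
    j=k&(T>=lo)&(T<lo+10)
    if j.sum()>2: print(lo,int(j.sum()),np.percentile(W[j][:,2],[5,95]).round(3),np.percentile(R[j],95).round(3),round(float(np.median(T[j])),1),end=' | ')
t=W[(R<.022)&(W[...,2]>.06)&(W[...,2]<.1)]; z=np.median(t[:,2])
A=np.linalg.lstsq(np.c_[t[:,:2]-c,np.ones(len(t))],t[:,2],rcond=None)[0] if len(t)>5 else [0,0]
print('\ncap top',z.round(4),len(t),'tilt',np.degrees(A[:2]).round(1))
o=observe(); y=np.radians(yaw(o)); v=o['ee_pos'][:2]-c; print(o['clock'].__round__(2),o['ee_pos'].round(4),'yaw',round(yaw(o)%360,1),'r,s',(v@[np.cos(y),np.sin(y)]).round(4),(v@[-np.sin(y),np.cos(y)]).round(4),o['ft_force'].round(1))
E
python3 sc.py; python3 st.py
```

```text
150 38 [0.049 0.071] 0.051 155.5 | 160 7 [0.067 0.072] 0.049 162.6 | 330 7 [0.05  0.069] 0.05 339.2 | 340 41 [0.048 0.073] 0.051 347.4 | 350 11 [0.049 0.066] 0.041 351.0 | 
cap top 0.0811 182 tilt [-0.3  1. ]
17.15 [0.4295 0.0245 0.1012] yaw 164.8 r,s 0.0442 0.0257 [-0.7 -0.3  0.2]
wrist rim above shoulder mm 11.28 axis 161.0 474 circ ((472.9576110839844, 45.46887969970703), 26.912153244018555) tilt [ 0.73 -0.8 ]
17.2 [0.4295808  0.02470051 0.10121938] 164.88929421583828 [ 1.5  0.7 -0.8] 1.2293026700481262
r,s 0.04422516678768833 0.02540678601559535
```

Request:
apply_moves:
  targets: "0 0 0 -0.025 0;0 0 0 -0.024 0;0 0 0 0 0;0 0.0008 0.003 0 0;0 0.0008 0.003 0 0;0 0 0 0 0;0 0 0 0 0"

```text
clock: 17.78
ee_pos: [0.4323, 0.0308, 0.0534]
tcp_rot: [[-0.966, 0.258, 0.002], [0.258, 0.966, -0.0], [-0.002, 0.001, -1.0]]
ft_force: [-0.3, 0.2, 0.0]
gripper_width: 0.0
gripper_force: 0.0
```

```bash
python3 sc.py; python3 arc.py .044 .0195 165 -3 40
```

```text
150 37 [0.047 0.071] 0.051 155.4 | 160 8 [0.067 0.07 ] 0.052 162.8 | 330 3 [0.052 0.069] 0.05 338.5 | 340 46 [0.047 0.072] 0.051 346.9 | 350 12 [0.049 0.068] 0.042 351.1 | 
cap top 0.081 180 tilt [0.  0.9]
17.83 [0.432  0.0305 0.0532] yaw 165.0 r,s 0.0434 0.019 [-0.2 -0.5 -0. ]
0 -0.0003 0.0025 0 -0.0524;0 -0.0002 0.0025 0 -0.0524;0 -0.0001 0.0025 0 -0.0524;0 0.0001 0.0025 0 -0.0524;0 0.0002 0.0026 0 -0.0524;0 0.0003 0.0025 0 -0.0524;0 0.0005 0.0024 0 -0.0524;0 0.0006 0.0025 0 -0.0524;0 0.0007 0.0024 0 -0.0524;0 0.0008 0.0024 0 -0.0524;
0 0.0010 0.0023 0 -0.0524;0 0.0011 0.0023 0 -0.0524;0 0.0012 0.0022 0 -0.0524;0 0.0013 0.0021 0 -0.0524;0 0.0015 0.0021 0 -0.0524;0 0.0015 0.0020 0 -0.0524;0 0.0016 0.0019 0 -0.0524;0 0.0018 0.0018 0 -0.0524;0 0.0018 0.0018 0 -0.0524;0 0.0019 0.0016 0 -0.0524;
0 0.0020 0.0015 0 -0.0524;0 0.0021 0.0015 0 -0.0524;0 0.0022 0.0013 0 -0.0524;0 0.0022 0.0012 0 -0.0524;0 0.0022 0.0010 0 -0.0524;0 0.0024 0.0010 0 -0.0524;0 0.0024 0.0008 0 -0.0524;0 0.0024 0.0008 0 -0.0524;0 0.0024 0.0005 0 -0.0524;0 0.0025 0.0005 0 -0.0524;
0 0.0025 0.0003 0 -0.0524;0 0.0025 0.0002 0 -0.0524;0 0.0025 0.0001 0 -0.0524;0 0.0025 -0.0001 0 -0.0524;0 0.0026 -0.0002 0 -0.0524;0 0.0025 -0.0003 0 -0.0524;0 0.0024 -0.0005 0 -0.0524;0 0.0025 -0.0006 0 -0.0524;0 0.0024 -0.0007 0 -0.0524;0 0.0024 -0.0009 0 -0.0524;
```

Request:
apply_moves:
  targets: "0 -0.0003 0.0025 0 -0.0524;0 -0.0002 0.0025 0 -0.0524;0 -0.0001 0.0025 0 -0.0524"

```text
clock: 18.08
ee_pos: [0.431, 0.0377, 0.0528]
tcp_rot: [[-0.912, 0.41, 0.001], [0.41, 0.912, -0.0], [-0.001, 0.0, -1.0]]
ft_force: [0.1, 0.5, -0.4]
gripper_width: -0.001
gripper_force: 0.0
```

Request:
apply_moves:
  targets: "0 0.0001 0.0025 0 -0.0524;0 0.0002 0.0026 0 -0.0524;0 0.0003 0.0025 0 -0.0524"

```text
clock: 18.33
ee_pos: [0.4316, 0.0454, 0.0528]
tcp_rot: [[-0.837, 0.547, 0.001], [0.547, 0.837, -0.0], [-0.001, 0.0, -1.0]]
ft_force: [-0.5, -0.1, 0.8]
gripper_width: -0.002
gripper_force: 0.0
```

```bash
python3 sc.py
```

```text
150 39 [0.048 0.071] 0.05 155.2 | 160 6 [0.066 0.071] 0.052 162.2 | 330 3 [0.052 0.07 ] 0.05 339.3 | 340 43 [0.048 0.072] 0.051 346.4 | 350 13 [0.05  0.071] 0.044 351.0 | 
cap top 0.081 186 tilt [ 1.4 -0.4]
18.38 [0.4316 0.046  0.0528] yaw 146.7 r,s 0.0441 0.019 [ 0.3 -0.5 -0.1]
```

Request:
apply_moves:
  targets: "0 0.0005 0.0024 0 -0.0524;0 0.0006 0.0025 0 -0.0524;0 0 0 0 0"

```text
clock: 18.63
ee_pos: [0.4327, 0.0506, 0.0527]
tcp_rot: [[-0.777, 0.629, 0.001], [0.629, 0.777, 0.0], [-0.001, 0.001, -1.0]]
ft_force: [-0.4, 0.2, -0.2]
gripper_width: -0.001
gripper_force: 0.0
```

```bash
python3 sc.py; python3 - <<'E'
from h import *
c=np.array([.4789,.0377]); a,d,P=shot('wrist'); W=world(P,d); o=observe(); e=o['ee_pos']
R=np.asarray(o['tcp_rot']); L=(W-e)@R   # tool frame: x,y,z
k=(d>0)&(abs(L[...,0])<.03)&(abs(L[...,1])<.04)&(L[...,2]>-.05)&(L[...,2]<.004)
for z in np.arange(-.05,.004,.006):
    j=k&(L[...,2]>=z)&(L[...,2]<z+.006); q=L[j]
    if len(q)>3: print(round(z,3),len(q),np.percentile(q[:,:2],[2,98],axis=0).round(4).tolist())
E
```

```text
150 37 [0.047 0.071] 0.051 155.0 | 160 7 [0.068 0.07 ] 0.047 162.1 | 330 3 [0.056 0.069] 0.05 339.5 | 340 46 [0.047 0.072] 0.051 347.3 | 350 10 [0.052 0.071] 0.046 351.6 | 
cap top 0.081 184 tilt [-0.6  0.1]
18.68 [0.4326 0.0503 0.0526] yaw 141.1 r,s 0.044 0.0192 [-0.   0.1 -1.3]
-0.05 547 [[0.0071, -0.013], [0.0123, 0.0133]]
-0.044 462 [[0.0071, -0.0124], [0.0122, 0.0129]]
-0.038 168 [[0.0074, -0.0101], [0.0122, 0.0109]]
-0.032 620 [[-0.0238, 0.0188], [-0.0139, 0.0365]]
-0.026 337 [[-0.0214, 0.0185], [-0.0132, 0.0394]]
-0.02 453 [[-0.0201, -0.001], [0.0064, 0.0387]]
-0.014 351 [[-0.0201, -0.0005], [0.0066, 0.039]]
-0.008 338 [[-0.0203, -0.0006], [0.0066, 0.0389]]
-0.002 334 [[-0.0202, -0.0006], [0.0064, 0.0388]]
```

Depth shows that with the fingers shut their tips end about 30 mm behind the TCP. So the cap had simply sunk below them, and nothing was blocked. Going back behind the wing and working lower.

Request:
apply_moves:
  targets: "0 -0.0013 -0.0076 0.01 0.1163;0 -0.0013 -0.0076 0 0.1163;0 -0.0012 -0.0077 0 0.1163;0 0 0 0 0;0 0 0 -0.018 0;0 0 0 -0.017 0;0 0 0 0 0;0 0 0 0 0"

```text
clock: 19.4
ee_pos: [0.4276, 0.0278, 0.0267]
tcp_rot: [[-0.945, 0.327, -0.002], [0.327, 0.945, 0.001], [0.002, -0.0, -1.0]]
ft_force: [-0.2, -0.2, -0.1]
gripper_width: -0.003
gripper_force: 0.0
```

```bash
cat > tip.py <<'E'
from h import *
a,d,P=shot('wrist'); W=world(P,d); o=observe(); e=o['ee_pos']
L=(W-e)@np.asarray(o['tcp_rot'])
k=(d>0)&(abs(L[...,1])<.03)&(L[...,0]>-.03)&(L[...,0]<.03)&(L[...,2]>-.06)&(L[...,2]<.01)
for z in np.arange(-.06,.01,.006):
    for nm,lo,hi in(('front',.0068,.02),('back',-.03,.0068)):
        q=L[k&(L[...,2]>=z)&(L[...,2]<z+.006)&(L[...,0]>lo)&(L[...,0]<hi)]
        if len(q)>3: print(nm,round(z,3),len(q),np.percentile(q[:,:2],[2,98],axis=0).round(4).tolist())
E
python3 sc.py; python3 tip.py
```

```text
150 36 [0.048 0.07 ] 0.051 155.3 | 160 8 [0.067 0.071] 0.051 160.9 | 170 13 [0.063 0.078] 0.052 177.1 | 180 12 [0.06 0.08] 0.045 186.3 | 190 9 [0.063 0.08 ] 0.044 195.2 | 200 4 [0.063 0.078] 0.046 200.4 | 330 3 [0.051 0.07 ] 0.049 338.7 | 340 46 [0.048 0.071] 0.051 347.0 | 350 11 [0.051 0.069] 0.043 350.9 | 
cap top 0.0809 179 tilt [ 0.2 -0.2]
19.45 [0.4285 0.0278 0.0275] yaw 160.9 r,s 0.0444 0.0259 [ 0.2  0.4 -0.1]
front -0.06 669 [[0.0077, -0.013], [0.0128, 0.0131]]
front -0.054 588 [[0.0076, -0.0129], [0.0128, 0.0131]]
back -0.054 20 [[-0.03, 0.0014], [-0.028, 0.0025]]
front -0.048 577 [[0.0072, -0.0129], [0.0127, 0.0277]]
back -0.048 740 [[-0.0276, 0.0021], [0.0064, 0.0297]]
front -0.042 616 [[0.0072, -0.012], [0.0127, 0.029]]
back -0.042 240 [[-0.0141, 0.0206], [0.0064, 0.0298]]
front -0.036 212 [[0.0071, -0.0058], [0.0126, 0.0292]]
back -0.036 130 [[-0.0152, 0.0195], [0.0065, 0.0221]]
front -0.03 119 [[0.007, 0.0217], [0.0095, 0.0293]]
back -0.03 146 [[-0.0158, 0.0185], [0.0064, 0.022]]
front -0.024 70 [[0.0072, 0.0219], [0.0093, 0.0293]]
back -0.024 112 [[-0.0165, 0.0186], [0.0065, 0.0219]]
back -0.018 24 [[-0.017, 0.0185], [-0.0142, 0.0223]]
back -0.006 221 [[-0.0224, 0.0181], [-0.0118, 0.024]]
back -0.0 92 [[-0.014, 0.0149], [-0.0116, 0.0243]]
back 0.006 95 [[-0.0155, 0.0109], [-0.0115, 0.0248]]
```

Request:
apply_moves:
  targets: "0 0 0 -0.008 0;0 0.0011 0.0033 0 0;0 0.0012 0.0033 0 0;0 0 0 0 0"

```text
clock: 19.83
ee_pos: [0.4312, 0.035, 0.0194]
tcp_rot: [[-0.946, 0.325, 0.001], [0.325, 0.946, 0.001], [-0.001, 0.001, -1.0]]
ft_force: [0.4, 0.1, -0.4]
gripper_width: 0.001
gripper_force: 0.0
```

```bash
python3 arc.py .0435 .0175 161 -4 60
```

```text
0 -0.0001 0.0033 0 -0.0698;0 0.0002 0.0032 0 -0.0698;0 0.0004 0.0033 0 -0.0698;0 0.0007 0.0032 0 -0.0698;0 0.0008 0.0032 0 -0.0698;0 0.0011 0.0031 0 -0.0698;0 0.0013 0.0030 0 -0.0698;0 0.0015 0.0029 0 -0.0698;0 0.0016 0.0028 0 -0.0698;0 0.0019 0.0027 0 -0.0698;
0 0.0021 0.0025 0 -0.0698;0 0.0022 0.0024 0 -0.0698;0 0.0024 0.0022 0 -0.0698;0 0.0026 0.0021 0 -0.0698;0 0.0026 0.0018 0 -0.0698;0 0.0029 0.0017 0 -0.0698;0 0.0029 0.0015 0 -0.0698;0 0.0030 0.0013 0 -0.0698;0 0.0031 0.0010 0 -0.0698;0 0.0031 0.0009 0 -0.0698;
0 0.0033 0.0006 0 -0.0698;0 0.0032 0.0004 0 -0.0698;0 0.0033 0.0002 0 -0.0698;0 0.0033 -0.0001 0 -0.0698;0 0.0032 -0.0003 0 -0.0698;0 0.0032 -0.0005 0 -0.0698;0 0.0032 -0.0007 0 -0.0698;0 0.0032 -0.0010 0 -0.0698;0 0.0030 -0.0012 0 -0.0698;0 0.0030 -0.0014 0 -0.0698;
0 0.0028 -0.0016 0 -0.0698;0 0.0028 -0.0017 0 -0.0698;0 0.0026 -0.0020 0 -0.0698;0 0.0025 -0.0022 0 -0.0698;0 0.0023 -0.0023 0 -0.0698;0 0.0021 -0.0025 0 -0.0698;0 0.0020 -0.0026 0 -0.0698;0 0.0018 -0.0027 0 -0.0698;0 0.0015 -0.0029 0 -0.0698;0 0.0014 -0.0030 0 -0.0698;
0 0.0012 -0.0030 0 -0.0698;0 0.0009 -0.0031 0 -0.0698;0 0.0008 -0.0032 0 -0.0698;0 0.0005 -0.0033 0 -0.0698;0 0.0003 -0.0032 0 -0.0698;0 0.0000 -0.0033 0 -0.0698;0 -0.0002 -0.0033 0 -0.0698;0 -0.0004 -0.0032 0 -0.0698;0 -0.0006 -0.0032 0 -0.0698;0 -0.0009 -0.0032 0 -0.0698;
0 -0.0010 -0.0031 0 -0.0698;0 -0.0013 -0.0030 0 -0.0698;0 -0.0015 -0.0029 0 -0.0698;0 -0.0017 -0.0028 0 -0.0698;0 -0.0019 -0.0027 0 -0.0698;0 -0.0020 -0.0025 0 -0.0698;0 -0.0023 -0.0024 0 -0.0698;0 -0.0024 -0.0022 0 -0.0698;0 -0.0025 -0.0021 0 -0.0698;0 -0.0027 -0.0019 0 -0.0698;
```

Request:
apply_moves:
  targets: "0 -0.0001 0.0033 -0.0002 -0.0698;0 0.0002 0.0032 -0.0002 -0.0698;0 0.0004 0.0033 -0.0002 -0.0698;0 0.0007 0.0032 -0.0002 -0.0698;0 0.0008 0.0032 -0.0002 -0.0698;0 0.0011 0.0031 -0.0002 -0.0698;0 0.0013 0.0030 -0.0002 -0.0698"

```text
clock: 20.42
ee_pos: [0.4352, 0.0566, 0.018]
tcp_rot: [[-0.679, 0.734, 0.0], [0.734, 0.679, -0.0], [-0.0, 0.0, -1.0]]
ft_force: [-0.3, 0.5, 0.5]
gripper_width: -0.002
gripper_force: 0.1
```

```bash
python3 sc.py
```

```text
120 29 [0.048 0.068] 0.05 127.8 | 130 25 [0.043 0.069] 0.051 131.9 | 140 9 [0.063 0.07 ] 0.048 142.4 | 150 4 [0.059 0.065] 0.039 153.4 | 160 6 [0.055 0.07 ] 0.041 164.5 | 310 18 [0.054 0.069] 0.051 317.6 | 320 42 [0.047 0.068] 0.049 322.5 | 
cap top 0.0794 186 tilt [-0.6 -0.5]
20.47 [0.4355 0.0573 0.018 ] yaw 132.7 r,s 0.0438 0.0186 [0.5 0.1 0.5]
```

The wing follows and the cap sinks (top 81 → 79.4 mm).

Request:
apply_moves:
  targets: "0 0.0015 0.0029 -0.0002 -0.0698;0 0.0016 0.0028 -0.0002 -0.0698;0 0.0019 0.0027 -0.0002 -0.0698;0 0.0021 0.0025 -0.0002 -0.0698;0 0.0022 0.0024 -0.0002 -0.0698;0 0.0024 0.0022 -0.0002 -0.0698;0 0.0026 0.0021 -0.0002 -0.0698;0 0.0026 0.0018 -0.0002 -0.0698;0 0.0029 0.0017 -0.0002 -0.0698;0 0.0029 0.0015 -0.0002 -0.0698"

```text
clock: 21.3
ee_pos: [0.458, 0.0791, 0.0159]
tcp_rot: [[-0.051, 0.999, 0.0], [0.999, 0.051, 0.0], [-0.0, 0.0, -1.0]]
ft_force: [-1.2, 0.3, 1.0]
gripper_width: -0.003
gripper_force: 0.1
```

```bash
python3 sc.py
```

```text
80 36 [0.044 0.066] 0.05 88.4 | 90 28 [0.044 0.067] 0.053 94.2 | 100 17 [0.048 0.078] 0.053 105.6 | 270 11 [0.057 0.067] 0.049 275.2 | 280 36 [0.045 0.066] 0.05 282.9 | 
cap top 0.0766 143 tilt [-0.6  1. ]
21.35 [0.4587 0.0795 0.016 ] yaw 92.7 r,s 0.0427 0.0182 [0.4 0.8 0.1]
```

Request:
apply_moves:
  targets: "0 0.0030 0.0013 -0.0002 -0.0698;0 0.0031 0.0010 -0.0002 -0.0698;0 0.0031 0.0009 -0.0002 -0.0698;0 0.0033 0.0006 -0.0002 -0.0698"

```text
clock: 21.68
ee_pos: [0.4703, 0.0829, 0.015]
tcp_rot: [[0.225, 0.974, 0.0], [0.974, -0.225, -0.0], [-0.0, 0.0, -1.0]]
ft_force: [0.0, 0.2, -0.0]
gripper_width: -0.001
gripper_force: 0.1
```

Request:
apply_moves:
  targets: "0 0.0032 0.0004 -0.0002 -0.0698;0 0.0033 0.0002 -0.0002 -0.0698;0 0.0033 -0.0001 -0.0002 -0.0698"

```text
clock: 21.93
ee_pos: [0.4802, 0.0833, 0.0144]
tcp_rot: [[0.423, 0.906, 0.0], [0.906, -0.423, -0.0], [-0.0, 0.0, -1.0]]
ft_force: [-1.7, -0.1, 0.4]
gripper_width: 0.0
gripper_force: 0.1
```

```bash
python3 sc.py
```

```text
50 13 [0.041 0.063] 0.043 58.9 | 60 32 [0.043 0.064] 0.053 63.4 | 70 32 [0.05  0.077] 0.054 75.1 | 240 10 [0.062 0.067] 0.049 246.4 | 250 13 [0.045 0.064] 0.047 252.9 | 
cap top 0.0752 29 tilt [-0.2  1.6]
21.98 [0.4809 0.0833 0.0145] yaw 64.8 r,s 0.0421 0.0176 [0.6 0.7 0.3]
```

Request:
apply_moves:
  targets: "0 0.0033 -0.0002 -0.0002 -0.0698;0 0.0032 -0.0004 -0.0002 -0.0698;0 0.0032 -0.0005 -0.0002 -0.0698"

```text
clock: 22.23
ee_pos: [0.4897, 0.0821, 0.0138]
tcp_rot: [[0.601, 0.799, -0.0], [0.799, -0.601, -0.0], [-0.0, -0.0, -1.0]]
ft_force: [-0.5, -0.2, 0.4]
gripper_width: 0.001
gripper_force: 0.1
```

Request:
apply_moves:
  targets: "0 0.0032 -0.0007 -0.0002 -0.0698;0 0.0032 -0.0010 -0.0002 -0.0698;0 0 0 0 0"

```text
clock: 22.48
ee_pos: [0.4966, 0.0802, 0.0135]
tcp_rot: [[0.706, 0.708, 0.0], [0.708, -0.706, -0.0], [0.0, 0.0, -1.0]]
ft_force: [0.2, 0.4, 0.1]
gripper_width: -0.0
gripper_force: 0.0
```

```bash
python3 sc.py
```

```text
30 7 [0.041 0.059] 0.041 38.0 | 40 37 [0.04  0.064] 0.054 44.6 | 50 29 [0.048 0.072] 0.054 55.2 | 60 4 [0.056 0.08 ] 0.054 66.2 | 
cap top 0.0751 2 tilt [0. 0.]
22.53 [0.4963 0.0803 0.0134] yaw 45.2 r,s 0.0425 0.0177 [0.2 0.4 0.3]
```

Request:
apply_moves:
  targets: "0 0.0030 -0.0012 -0.0002 -0.0698;0 0.0030 -0.0014 -0.0002 -0.0698;0 0.0028 -0.0016 -0.0002 -0.0698;0 0.0028 -0.0017 -0.0002 -0.0698;0 0.0026 -0.0020 -0.0002 -0.0698;0 0.0025 -0.0022 -0.0002 -0.0698;0 0.0023 -0.0023 -0.0002 -0.0698;0 0.0021 -0.0025 -0.0002 -0.0698;0 0.0020 -0.0026 -0.0002 -0.0698"

```text
clock: 23.28
ee_pos: [0.519, 0.063, 0.0115]
tcp_rot: [[0.987, 0.158, -0.0], [0.158, -0.987, 0.0], [-0.0, -0.0, -1.0]]
ft_force: [-0.1, 1.1, 0.4]
gripper_width: -0.0
gripper_force: 0.1
```

Request:
apply_moves:
  targets: "0 0.0018 -0.0027 -0.0002 -0.0698;0 0.0015 -0.0029 -0.0002 -0.0698;0 0.0014 -0.0030 -0.0002 -0.0698"

```text
clock: 23.53
ee_pos: [0.5238, 0.0545, 0.011]
tcp_rot: [[0.999, -0.051, -0.0], [-0.051, -0.999, 0.0], [-0.0, -0.0, -1.0]]
ft_force: [-0.6, 1.3, 0.4]
gripper_width: 0.002
gripper_force: 0.2
```

```bash
python3 sc.py
```

```text
0 13 [0.04  0.063] 0.053 3.2 | 30 4 [0.047 0.052] 0.053 34.7 | 170 22 [0.042 0.06 ] 0.05 172.2 | 350 13 [0.039 0.06 ] 0.053 357.1 | 
cap top nan 0 tilt [0. 0.]
23.58 [0.524  0.0537 0.011 ] yaw 356.8 r,s 0.0442 0.0184 [ 0.  -0.3 -0.5]
  return _methods._mean(a, axis=axis, dtype=dtype,
  ret = ret.dtype.type(ret / rcount)
```

Request:
apply_moves:
  targets: "0 0.0012 -0.0030 0 -0.0698;0 0.0009 -0.0031 0 -0.0698"

```text
clock: 23.75
ee_pos: [0.5257, 0.0487, 0.011]
tcp_rot: [[0.982, -0.188, -0.0], [-0.188, -0.982, 0.0], [-0.001, -0.0, -1.0]]
ft_force: [-0.1, 1.7, 0.4]
gripper_width: 0.004
gripper_force: 0.3
```

Request:
apply_moves:
  targets: "0 0.0008 -0.0032 0 -0.0698;0 0.0005 -0.0033 0 -0.0698"

```text
clock: 23.92
ee_pos: [0.527, 0.0421, 0.011]
tcp_rot: [[0.946, -0.323, -0.0], [-0.323, -0.946, 0.0], [-0.001, -0.0, -1.0]]
ft_force: [-0.2, -0.4, 1.1]
gripper_width: 0.0
gripper_force: 0.3
```

Request:
apply_moves:
  targets: "0 0.0003 -0.0032 0 -0.0698;0 0 -0.0017 0 -0.0349"

```text
clock: 24.08
ee_pos: [0.5273, 0.0369, 0.0109]
tcp_rot: [[0.907, -0.421, -0.0], [-0.421, -0.907, 0.0], [-0.0, -0.0, -1.0]]
ft_force: [1.0, 1.1, -0.3]
gripper_width: -0.0
gripper_force: 0.3
```

```bash
python3 sc.py 2>/dev/null
```

```text
10 4 [0.047 0.053] 0.053 13.5 | 140 4 [0.044 0.057] 0.041 149.4 | 150 37 [0.038 0.061] 0.049 152.7 | 330 6 [0.041 0.058] 0.053 336.5 | 340 3 [0.041 0.047] 0.052 341.6 | 
cap top 0.0702 103 tilt [ 1.5 -1.5]
24.13 [0.5273 0.0366 0.011 ] yaw 335.1 r,s 0.0444 0.0194 [ 0.2  0.3 -0.4]
```

Cap top at 70.2 mm, which is the rim on the shoulder. Pushing on gently until it locks.

Request:
apply_moves:
  targets: "0 -0.0001 -0.0033 0 -0.0698;0 0 0 0 0"

```text
clock: 24.3
ee_pos: [0.5273, 0.0333, 0.0109]
tcp_rot: [[0.876, -0.483, -0.0], [-0.483, -0.876, -0.0], [-0.0, 0.0, -1.0]]
ft_force: [-0.4, -0.0, -0.1]
gripper_width: -0.001
gripper_force: 0.0
```

Request:
apply_moves:
  targets: "0 -0.0004 -0.0032 0 -0.0698;0 0 0 0 0"

```text
clock: 24.47
ee_pos: [0.527, 0.0304, 0.011]
tcp_rot: [[0.84, -0.542, -0.0], [-0.542, -0.84, 0.0], [-0.0, 0.0, -1.0]]
ft_force: [0.3, 0.9, 0.4]
gripper_width: 0.003
gripper_force: 0.1
```

```bash
python3 sc.py 2>/dev/null; python3 -c "
from h import *
o=observe();print(o['qpos'],o['moment'])"
```

```text
0 5 [0.044 0.052] 0.053 4.8 | 140 41 [0.038 0.06 ] 0.049 144.4 | 150 6 [0.056 0.061] 0.05 152.9 | 320 4 [0.039 0.053] 0.052 328.7 | 
cap top 0.0701 144 tilt [ 0.7 -0.1]
24.52 [0.527  0.0304 0.011 ] yaw 327.3 r,s 0.0444 0.0199 [-0.1  0.4 -0.1]
[ 0.13068346  0.25842275 -0.26538984  1.94947186  0.08293734  0.94420596
 -2.31677599] [ 0.00043046 -0.03847689 -0.01546021]
```

Request:
apply_moves:
  targets: "0 -0.0006 -0.0032 0 -0.035;0 0 0 0 0"

```text
clock: 24.68
ee_pos: [0.5264, 0.0277, 0.011]
tcp_rot: [[0.821, -0.571, -0.0], [-0.571, -0.821, 0.001], [-0.001, -0.0, -1.0]]
ft_force: [0.1, 1.3, 0.5]
gripper_width: 0.003
gripper_force: 0.5
```

Request:
apply_moves:
  targets: "0 -0.0008 -0.0032 0 -0.035;0 0 0 0 0"

```text
clock: 24.85
ee_pos: [0.5257, 0.0254, 0.011]
tcp_rot: [[0.801, -0.599, -0.0], [-0.599, -0.801, 0.002], [-0.001, -0.001, -1.0]]
ft_force: [-0.5, 4.5, -1.2]
gripper_width: -0.001
gripper_force: 1.5
```

```bash
python3 sc.py 2>/dev/null
```

```text
0 4 [0.05  0.055] 0.051 2.1 | 130 32 [0.038 0.061] 0.049 138.6 | 140 19 [0.04  0.063] 0.051 141.8 | 350 3 [0.048 0.051] 0.053 358.5 | 
cap top 0.0702 166 tilt [-0.3  0.4]
24.9 [0.5257 0.0254 0.011 ] yaw 323.2 r,s 0.0449 0.0181 [0.5 4.  0.3]
```

Request:
apply_moves:
  targets: "0 -0.0006 -0.002 0 0;0 0 0 0 0"

```text
clock: 25.07
ee_pos: [0.5252, 0.0245, 0.011]
tcp_rot: [[0.801, -0.598, 0.0], [-0.598, -0.801, 0.003], [-0.001, -0.002, -1.0]]
ft_force: [0.4, 5.9, -1.4]
gripper_width: 0.001
gripper_force: 2.7
```

```bash
python3 sc.py 2>/dev/null
```

```text
130 41 [0.039 0.059] 0.05 137.6 | 140 13 [0.056 0.061] 0.05 143.8 | 350 6 [0.046 0.054] 0.053 357.4 | 
cap top 0.0702 167 tilt [ 0.1 -0.6]
25.12 [0.5252 0.0245 0.011 ] yaw 323.2 r,s 0.0451 0.0171 [ 0.2  7.2 -0.8]
```

Locked: 6–7 N with almost no movement, rim flat on the shoulder. The cap has passed. Now going round to the other side of the wing to back it off.

Request:
apply_moves:
  targets: "0 0.003 0.004 0 0;0 0 0 0.025 0;0 0 0 0.03 0;0 -0.0154 -0.02 0 0;0 -0.0154 -0.02 0 0;0 -0.003 -0.004 0 0;0 0 0 0 0;0 0 0 -0.028 0;0 0 0 -0.027 0;0 0 0 0 0"

```text
clock: 25.95
ee_pos: [0.4907, -0.0175, 0.0066]
tcp_rot: [[0.8, -0.6, -0.008], [-0.6, -0.8, 0.0], [-0.007, 0.005, -1.0]]
ft_force: [-1.0, -0.1, -0.8]
gripper_width: -0.0
gripper_force: 0.0
```

```bash
python3 sc.py 2>/dev/null; python3 st.py; python3 arc.py .044 -.0165 322 5 52
```

```text
130 36 [0.038 0.06 ] 0.05 137.5 | 140 17 [0.047 0.062] 0.05 141.8 | 290 15 [0.043 0.06 ] 0.053 293.4 | 310 7 [0.056 0.06 ] 0.051 319.2 | 320 44 [0.038 0.06 ] 0.051 326.9 | 330 4 [0.048 0.06 ] 0.038 330.9 | 
cap top 0.0705 183 tilt [ 0.2 -0.6]
26.0 [ 0.4921 -0.0174  0.0087] yaw 323.1 r,s 0.0437 -0.0362 [ 0.4  0.4 -0.1]
wrist rim above shoulder mm -0.33 axis 140.1 891 circ ((496.68310546875, 33.42356872558594), 7.721473693847656) tilt [-2.57  5.88]
26.05 [ 0.49392113 -0.01747123  0.01041199] 323.1036419745363 [-0.6  0.7  0.9] -2.277839839334981
r,s 0.045135857765853646 -0.03510346362540327
0 0.0034 0.0023 0 0.0873;0 0.0032 0.0026 0 0.0873;0 0.0029 0.0028 0 0.0873;0 0.0027 0.0031 0 0.0873;0 0.0024 0.0033 0 0.0873;0 0.0022 0.0035 0 0.0873;0 0.0018 0.0037 0 0.0873;0 0.0014 0.0038 0 0.0873;0 0.0012 0.0040 0 0.0873;0 0.0008 0.0040 0 0.0873;
0 0.0004 0.0041 0 0.0873;0 0.0001 0.0041 0 0.0873;0 -0.0003 0.0041 0 0.0873;0 -0.0007 0.0040 0 0.0873;0 -0.0009 0.0040 0 0.0873;0 -0.0014 0.0039 0 0.0873;0 -0.0016 0.0037 0 0.0873;0 -0.0020 0.0036 0 0.0873;0 -0.0023 0.0034 0 0.0873;0 -0.0026 0.0032 0 0.0
[... 158 characters left out ...]
73;0 -0.0039 0.0012 0 0.0873;0 -0.0040 0.0008 0 0.0873;0 -0.0041 0.0004 0 0.0873;0 -0.0041 0.0001 0 0.0873;
0 -0.0041 -0.0003 0 0.0873;0 -0.0040 -0.0007 0 0.0873;0 -0.0040 -0.0009 0 0.0873;0 -0.0039 -0.0014 0 0.0873;0 -0.0037 -0.0016 0 0.0873;0 -0.0036 -0.0020 0 0.0873;0 -0.0034 -0.0023 0 0.0873;0 -0.0032 -0.0026 0 0.0873;0 -0.0030 -0.0028 0 0.0873;0 -0.0027 -0.0031 0 0.0873;
0 -0.0024 -0.0033 0 0.0873;0 -0.0021 -0.0035 0 0.0873;0 -0.0018 -0.0037 0 0.0873;0 -0.0015 -0.0039 0 0.0873;0 -0.0011 -0.0039 0 0.0873;0 -0.0008 -0.0040 0 0.0873;0 -0.0004 -0.0041 0 0.0873;0 -0.0001 -0.0041 0 0.0873;0 0.0003 -0.0041 0 0.0873;0 0.0006 -0.0040 0 0.0873;
0 0.0010 -0.0040 0 0.0873;0 0.0013 -0.0039 0 0.0873;
```

Request:
apply_moves:
  targets: "0 0.0034 0.0045 0 0;0 0.0034 0.0045 0 0;0 0.003 0.004 0 0;0 0 0 0 0;0 0.0034 0.0023 0.0002 0.0873;0 0.0032 0.0026 0.0002 0.0873"

```text
clock: 26.55
ee_pos: [0.5111, -0.0004, 0.0119]
tcp_rot: [[0.893, -0.45, 0.0], [-0.45, -0.893, -0.001], [0.001, 0.0, -1.0]]
ft_force: [-0.9, -1.0, 0.0]
gripper_width: -0.003
gripper_force: 0.3
```

Request:
apply_moves:
  targets: "0 0.0029 0.0028 0.0003 0.0873;0 0.0027 0.0031 0.0003 0.0873"

```text
clock: 26.72
ee_pos: [0.5169, 0.0058, 0.0125]
tcp_rot: [[0.958, -0.288, 0.001], [-0.288, -0.958, -0.0], [0.001, 0.0, -1.0]]
ft_force: [1.0, -0.7, 0.2]
gripper_width: -0.003
gripper_force: 0.2
```

```bash
python3 sc.py 2>/dev/null
```

```text
150 40 [0.037 0.061] 0.05 153.0 | 160 3 [0.055 0.06 ] 0.051 161.8 | 330 18 [0.051 0.071] 0.053 335.6 | 340 50 [0.04  0.061] 0.052 346.8 | 350 5 [0.041 0.058] 0.04 350.5 | 
cap top 0.0703 140 tilt [-0.7 -0.1]
26.77 [0.5175 0.0068 0.0126] yaw 343.5 r,s 0.0458 -0.0187 [ 0.2 -0.1  0.6]
```

It's turning back freely. Continuing.

Request:
apply_moves:
  targets: "0 0.0024 0.0033 0.0003 0.0873;0 0.0022 0.0035 0.0003 0.0873;0 0.0018 0.0037 0.0003 0.0873;0 0.0014 0.0038 0.0003 0.0873;0 0.0012 0.0040 0.0003 0.0873;0 0.0008 0.0040 0.0003 0.0873;0 0.0004 0.0041 0.0003 0.0873;0 0.0001 0.0041 0.0003 0.0873;0 -0.0003 0.0041 0.0003 0.0873;0 -0.0007 0.0040 0.0003 0.0873"

```text
clock: 27.6
ee_pos: [0.5264, 0.0445, 0.0156]
tcp_rot: [[0.837, 0.547, 0.002], [0.547, -0.837, -0.0], [0.001, 0.001, -1.0]]
ft_force: [0.1, -0.5, -0.1]
gripper_width: 0.003
gripper_force: 0.3
```

```bash
python3 sc.py 2>/dev/null
```

```text
20 29 [0.05  0.074] 0.053 25.6 | 30 30 [0.039 0.063] 0.053 34.6 | 
cap top nan 0 tilt [0. 0.]
27.65 [0.5262 0.0456 0.0156] yaw 33.5 r,s 0.0438 -0.0195 [ 0.1  0.6 -0.2]
```

Request:
apply_moves:
  targets: "0 -0.0009 0.0040 0.0003 0.0873;0 -0.0014 0.0039 0.0003 0.0873;0 -0.0016 0.0037 0.0003 0.0873;0 -0.0020 0.0036 0.0003 0.0873;0 -0.0023 0.0034 0.0003 0.0873;0 -0.0026 0.0032 0.0003 0.0873;0 -0.0028 0.0029 0.0003 0.0873;0 -0.0031 0.0027 0.0003 0.0873;0 -0.0033 0.0025 0.0003 0.0873;0 -0.0036 0.0021 0.0003 0.0873"

```text
clock: 28.48
ee_pos: [0.5027, 0.0767, 0.0185]
tcp_rot: [[0.12, 0.993, 0.002], [0.993, -0.12, 0.0], [0.001, 0.002, -1.0]]
ft_force: [2.6, 0.5, 0.8]
gripper_width: 0.002
gripper_force: 0.4
```

```bash
python3 sc.py 2>/dev/null
```

```text
40 4 [0.055 0.061] 0.05 43.7 | 70 14 [0.043 0.073] 0.051 77.8 | 80 14 [0.046 0.066] 0.053 83.1 | 250 7 [0.062 0.067] 0.048 258.9 | 260 33 [0.042 0.065] 0.05 266.0 | 
cap top 0.0752 14 tilt [-1.6  0.3]
28.53 [0.5018 0.0772 0.0184] yaw 83.4 r,s 0.0418 -0.0182 [-0.8  0.2 -0.3]
```

Request:
apply_moves:
  targets: "0 -0.0036 0.0033 0.0003 0.0873;0 -0.0039 0.0020 0.0003 0.0873;0 -0.0039 0.0012 0.0003 0.0873;0 -0.0040 0.0008 0.0003 0.0873;0 -0.0041 0.0004 0.0003 0.0873;0 -0.0041 0.0001 0.0003 0.0873;0 -0.0041 -0.0003 0.0003 0.0873;0 -0.0040 -0.0007 0.0003 0.0873;0 -0.0040 -0.0009 0.0003 0.0873;0 -0.0039 -0.0014 0.0003 0.0873"

```text
clock: 29.37
ee_pos: [0.463, 0.081, 0.0215]
tcp_rot: [[-0.683, 0.731, 0.001], [0.731, 0.683, 0.0], [-0.001, 0.001, -1.0]]
ft_force: [0.9, 0.7, 0.8]
gripper_width: -0.0
gripper_force: 0.5
```

```bash
python3 sc.py 2>/dev/null
```

```text
90 20 [0.053 0.07 ] 0.052 97.3 | 100 5 [0.064 0.078] 0.05 100.6 | 310 45 [0.045 0.07 ] 0.051 316.7 | 320 10 [0.051 0.068] 0.044 321.2 | 
cap top 0.0788 181 tilt [-0.3  1.1]
29.42 [0.462  0.0805 0.0213] yaw 133.3 r,s 0.0427 -0.0171 [ 0.1 -0.2  0.4]
```

Request:
apply_moves:
  targets: "0 -0.0042 -0.0011 0.0003 0.0873;0 -0.0041 -0.0015 0.0003 0.0873;0 -0.0034 -0.0023 0.0003 0.0873;0 -0.0032 -0.0026 0.0003 0.0873;0 -0.0030 -0.0028 0.0003 0.0873;0 -0.0027 -0.0031 0.0003 0.0873;0 -0.0024 -0.0033 0.0003 0.0873;0 -0.0021 -0.0035 0.0003 0.0873;0 -0.0018 -0.0037 0.0003 0.0873;0 -0.0015 -0.0039 0.0003 0.0873"

```text
clock: 30.25
ee_pos: [0.4344, 0.0531, 0.0243]
tcp_rot: [[-0.999, -0.052, 0.001], [-0.052, 0.999, 0.0], [-0.001, 0.0, -1.0]]
ft_force: [0.2, 0.5, 0.7]
gripper_width: 0.001
gripper_force: 0.4
```

Request:
apply_moves:
  targets: "0 -0.0011 -0.0039 0.0003 0.0873;0 -0.0008 -0.0040 0.0003 0.0873;0 -0.0004 -0.0041 0 0.0873;0 0 0 0 0;0 0 0 0 0"

```text
clock: 30.67
ee_pos: [0.4319, 0.0408, 0.0247]
tcp_rot: [[-0.952, -0.305, 0.0], [-0.305, 0.952, -0.0], [-0.0, -0.0, -1.0]]
ft_force: [-0.0, 0.7, -0.7]
gripper_width: 0.0
gripper_force: 0.0
```

```bash
python3 sc.py 2>/dev/null
```

```text
10 19 [0.056 0.075] 0.052 17.3 | 20 30 [0.05  0.075] 0.051 23.1 | 150 3 [0.066 0.078] 0.049 157.8 | 160 26 [0.059 0.076] 0.049 164.1 | 170 7 [0.068 0.079] 0.038 173.8 | 180 5 [0.067 0.077] 0.04 185.8 | 190 8 [0.07  0.075] 0.047 197.3 | 200 5 [0.071 0.074] 0.047 201.9 | 
cap top 0.0838 188 tilt [-1.2  0.4]
30.72 [0.4319 0.041  0.0247] yaw 197.8 r,s 0.0437 -0.0175 [ 0.5 -0.7 -0.6]
```

Backed off: rim 13.8 mm above the shoulder, p ≈ 73. Now going above it, opening, and gripping across the shell.

Request:
apply_moves:
  targets: "0 -0.0012 0.0038 0 0;0 0 0 0.035 0;0 0 0 0.04 0;1 0.016 -0.0023 0.015 0;1 0.016 -0.0023 0 0;1 0.0162 -0.0024 0 0.02;1 0 0 0 0;1 0 0 0 0;1 0 0 0 0;1 0 0 0 0"

```text
clock: 31.55
ee_pos: [0.4776, 0.0383, 0.1141]
tcp_rot: [[-0.944, -0.329, -0.001], [-0.329, 0.944, -0.0], [0.001, 0.0, -1.0]]
ft_force: [-0.4, 0.4, 0.8]
gripper_width: 0.974
gripper_force: 0.0
```

```bash
python3 st.py; python3 sc.py 2>/dev/null
```

```text
wrist rim above shoulder mm 13.75 axis 19.0 774 circ ((478.0047302246094, 37.41217803955078), 28.536985397338867) tilt [-0.37  0.61]
31.6 [0.47777972 0.03816351 0.11420447] 199.24788001514614 [ 0.1 -0.4  0.2] 1.734057860660739
r,s 0.0009048581049779697 -0.0008069046811481063
10 18 [0.055 0.074] 0.051 17.2 | 20 32 [0.051 0.074] 0.052 23.2 | 190 13 [0.064 0.075] 0.049 195.3 | 200 5 [0.071 0.074] 0.047 202.0 | 
cap top 0.0836 180 tilt [-1.6 -0.2]
31.65 [0.478  0.038  0.1143] yaw 199.2 r,s 0.0008 -0.0006 [ 0.2 -0.  -1.1]
```

Request:
apply_moves:
  targets: "1 0.0005 -0.0004 -0.033 0;1 0 0 -0.032 0;1 0 0 0 0;1 0 0 0 0;1 0 0 0 0"

```text
clock: 32.07
ee_pos: [0.48, 0.0377, 0.0508]
tcp_rot: [[-0.944, -0.33, 0.001], [-0.33, 0.944, 0.0], [-0.001, -0.0, -1.0]]
ft_force: [0.1, -0.4, 0.3]
gripper_width: 0.998
gripper_force: 0.0
```

Request:
apply_moves:
  targets: "0 0 0 0 0;0 0 0 0 0;0 0 0 0 0;0 0 0 0 0;0 0 0 0 0;0 0 0 0 0"
  newtons: 30

```text
clock: 32.57
ee_pos: [0.4831, 0.0411, 0.0537]
tcp_rot: [[-0.944, -0.331, 0.007], [-0.331, 0.944, 0.004], [-0.008, 0.001, -1.0]]
ft_force: [-2.2, 7.2, 17.8]
gripper_width: 0.148
gripper_force: 8.6
```

Request:
apply_moves:
  targets: "0 0 0 0.005 0;0 0 0 0.01 0;0 0 0 0 0"

```text
clock: 32.82
ee_pos: [0.4806, 0.0372, 0.0665]
tcp_rot: [[-0.944, -0.329, 0.003], [-0.329, 0.944, -0.001], [-0.003, -0.002, -1.0]]
ft_force: [0.1, 1.3, -0.3]
gripper_width: 0.001
gripper_force: 0.0
```

The pads slipped off over the cap's top edge because the grip was too high. Rising and checking the cap.

Request:
apply_moves:
  targets: "0 0 0 0.03 0;1 0 0 0.02 0;1 0 0 0 0;1 0 0 0 0;1 0 0 0 0"

```text
clock: 33.23
ee_pos: [0.4787, 0.0369, 0.1139]
tcp_rot: [[-0.944, -0.329, -0.001], [-0.329, 0.944, -0.0], [0.001, -0.0, -1.0]]
ft_force: [-0.4, -0.4, 0.9]
gripper_width: 0.568
gripper_force: 0.0
```

```bash
python3 st.py; python3 sc.py 2>/dev/null; python3 - <<'E'
from h import *
a,d,P=shot('wrist'); W=world(P,d); o=observe(); L=(W-o['ee_pos'])@np.asarray(o['tcp_rot'])
for sgn in(1,-1):
    k=(d>0)&(L[...,1]*sgn>.03)&(L[...,1]*sgn<.075)&(abs(L[...,0])<.02)&(L[...,2]<.02)&(L[...,2]>-.09); print('finger end z',np.percentile(L[k][:,2],[90,99,100]),'inner y',np.percentile(L[k&(L[...,2]>-.06)][:,1]*sgn,[1,99]))
E
```

```text
wrist rim above shoulder mm 13.47 axis 14.8 763 circ ((478.9173278808594, 37.33595657348633), 28.6279296875) tilt [-0.19  0.26]
33.2833 [0.47838283 0.03704111 0.11352909] 199.22247898475396 [ 0.1  0.9 -1.1] 1.7341009904142628
r,s 0.0007052718315368464 0.00045188149011652154
10 42 [0.049 0.074] 0.053 16.4 | 20 9 [0.051 0.069] 0.041 21.1 | 180 4 [0.06  0.072] 0.045 189.3 | 190 13 [0.068 0.075] 0.05 193.9 | 
cap top 0.0836 183 tilt [ 0.1 -0.7]
33.33 [0.4783 0.0371 0.1134] yaw 199.2 r,s 0.0008 0.0003 [ 0.2 -0.1 -0.4]
finger end z [-0.04999764 -0.03888432 -0.03496887] inner y [0.03194412 0.04547611]
finger end z [-0.04980492 -0.03882904 -0.03506174] inner y [0.03042215 0.04396501]
```

View pics/last.png

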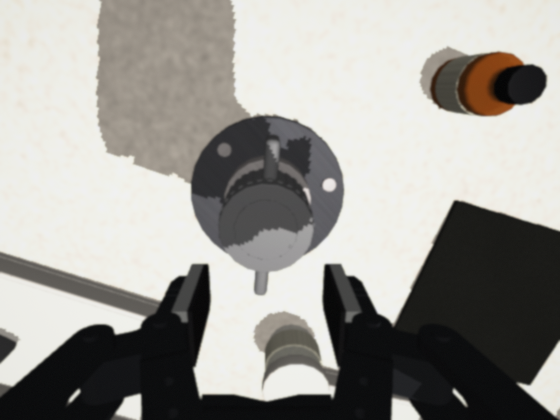

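The cap is unharmed: level on the neck at picture position (265,225), axis 15°. The fingertips sit 35 mm behind the TCP, so I'll grip about 20 mm deeper.

Request:
apply_moves:
  targets: "1 0.0005 0.0003 -0.028 -0.073;1 0 0 -0.028 0;1 0 0 -0.028 0;1 0 0 0 0;1 0 0 0 0;1 0 0 0 0"

```text
clock: 33.88
ee_pos: [0.4804, 0.0381, 0.0314]
tcp_rot: [[-0.966, -0.26, 0.001], [-0.26, 0.966, 0.001], [-0.001, 0.0, -1.0]]
ft_force: [-0.9, 0.6, 0.0]
gripper_width: 0.998
gripper_force: 0.0
```

Request:
apply_moves:
  targets: "0 -0.0003 0 0 0;0 0 0 0 0;0 0 0 0 0;0 0 0 0 0;0 0 0 0 0"
  newtons: 30

```text
clock: 34.3
ee_pos: [0.4811, 0.0375, 0.0322]
tcp_rot: [[-0.966, -0.26, 0.003], [-0.26, 0.966, -0.001], [-0.003, -0.002, -1.0]]
ft_force: [-0.2, 0.2, 6.1]
gripper_width: 0.673
gripper_force: 31.0
```

Request:
apply_moves:
  targets: "0 0 0 0.01 0;0 0 0 0.015 0;0 0 0 0.025 0;0 0 0 0.03 0;0 0 0 0.02 0;0 0 0 0 0;0 0 0 0 0"

```text
clock: 34.88
ee_pos: [0.48, 0.0376, 0.1317]
tcp_rot: [[-0.966, -0.26, 0.002], [-0.26, 0.966, -0.001], [-0.002, -0.002, -1.0]]
ft_force: [-0.9, -0.1, -2.8]
gripper_width: 0.67
gripper_force: 33.0
```

```bash
python3 - <<'E'
from h import *
for cam in('top','scene'):
    a,d,P=shot(cam); W=world(P,d)
    for s in cut_out('passed_tray',cam)[:2]:
        p=W[s['mask']&(d>0)]; p=p[(p[:,2]>.016)&(p[:,2]<.03)]; print(cam,s['conf'],len(p), cv2.minAreaRect(p[:,:2].astype('f4')*1000) if len(p)>5 else '')
    for s in cut_out('cap_1',cam)[:4]:
        p=W[s['mask']&(d>0)]; t=p[p[:,2]>.04]; print('cap',round(s['conf'],2),np.median(p,0).round(3), cv2.minEnclosingCircle(t[:,:2].astype('f4')*1000) if len(t) else '')
a,d,P=shot('wrist'); W=world(P,d); o=observe(); e=o['ee_pos']; print(o['clock'],e,yaw(o)%360,o['gripper_width'],o['gripper_force'],o['ft_force'],o['qpos'])
t=W[(np.hypot(W[...,0]-e[0],W[...,1]-e[1])<.02)&(W[...,2]<e[2]+.08)&(W[...,2]>e[2]+.03)]; print('captop-TCP',np.median(t[:,2])-.0013-e[2],len(t))
A=np.linalg.lstsq(np.c_[t[:,:2]-e[:2],np.ones(len(t))],t[:,2],rcond=None)[0]; print('tilt',np.degrees(A[:2]))
E
```

```text
top 0.79 477 ((673.2151489257812, -120.91393280029297), (249.8866729736328, 140.32394409179688), 88.98646545410156)
cap 0.95 [0.677 0.198 0.045] ((680.4716186523438, 198.54591369628906), 28.75945472717285)
cap 0.94 [0.317 0.294 0.041] ((316.5533447265625, 295.66937255859375), 28.352144241333008)
cap 0.34 [ 0.68  -0.117  0.007] ((520.5665893554688, 3.617553472518921), 4.422039985656738)
scene 0.77 720 ((675.37744140625, -119.93655395507812), (252.81076049804688, 140.6652069091797), 88.78104400634766)
scene 0.42 50 ((620.8782348632812, 119.62427520751953), (16.11841583251953, 44.917877197265625), 47.15091323852539)
cap 0.85 [0.329 0.299 0.037] ((318.2876892089844, 296.62841796875), 28.29956817626953)
cap 0.77 [0.688 0.203 0.043] ((682.535400390625, 199.02102661132812), 28.507158279418945)
cap 0.73 [0.489 0.046 0.178] ((484.7542419433594, 37.64236831665039), 45.95310974121094)
cap 0.35 [ 0.642 -0.36   0.019] 
35.2333 [0.47870734 0.03776611 0.12955864] 195.06873579858424 0.6704763032709917 33.017146959900856 [-0.07099243  0.652119   -2.04746857] [ 0.64006707  0.05267827 -0.78552852  1.92909047  0.03939398  1.17740571
  1.67385022]
captop-TCP 0.05068845139740333 7349
tilt [-1.29417556  0.45498874]
```

Cap is held firmly, rim 11 mm above TCP. Carrying it to the +y half of the rectangular tray at (0.674, −0.055).

Request:
apply_moves:
  targets: "0 0.028 -0.0133 0 -0.087;0 0.028 -0.0133 0 -0.087;0 0.028 -0.0133 0 -0.087;0 0.028 -0.0133 0 0;0 0.028 -0.0133 0 0;0 0.028 -0.0133 0 0;0 0.027 -0.013 0 0;0 0 0 -0.03 0;0 0 0 -0.03 0;0 0 0 0 0"

```text
clock: 36.07
ee_pos: [0.6695, -0.0555, 0.0624]
tcp_rot: [[-1.0, -0.001, -0.013], [-0.001, 1.0, 0.002], [0.013, 0.002, -1.0]]
ft_force: [-2.3, -0.4, -3.9]
gripper_width: 0.668
gripper_force: 33.5
```

Request:
apply_moves:
  targets: "0 0 0 0 0;0 0 0 0 0;0 0 0 0 0"

```text
clock: 36.32
ee_pos: [0.6759, -0.0547, 0.0729]
tcp_rot: [[-1.0, -0.002, 0.003], [-0.002, 1.0, -0.0], [-0.003, -0.0, -1.0]]
ft_force: [0.6, -0.4, -1.7]
gripper_width: 0.665
gripper_force: 33.6
```

```bash
python3 - <<'E'
from h import *
a,d,P=shot('wrist'); W=world(P,d); o=observe(); e=o['ee_pos']; print(o['clock'],e,yaw(o)%360,o['gripper_width'],o['ft_force'])
t=W[(np.hypot(W[...,0]-e[0],W[...,1]-e[1])<.02)&(W[...,2]<e[2]+.08)&(W[...,2]>e[2]+.03)]; print('captop-TCP',np.median(t[:,2])-.0013-e[2],t.mean(0))
f=W[(W[...,2]<.012)&(W[...,2]>.001)&(abs(W[...,0]-.674)<.05)&(d>0)]; print('floor',np.median(f[:,2]),len(f))
a,d,P=shot('top'); W=world(P,d)
k=(abs(W[...,0]-.672)<.065)&(W[...,1]<-.11)&(W[...,1]>-.24)&(W[...,2]>.022)&(W[...,2]<.06)&(d>0); print('passed cap',W[k].min(0),W[k].max(0))
E
```

```text
36.3667 [ 0.67589379 -0.05482929  0.0730579 ] 180.1257766865404 0.6679864469178981 [-0.72177006 -0.64549114 -1.67841281]
captop-TCP 0.050688568935692235 [ 0.67480362 -0.05483425  0.12501342]
floor 0.005725498558837164 38835
passed cap [ 0.60700131 -0.23660474  0.02229052] [ 0.73548018 -0.1119151   0.03032889]
```

Request:
apply_moves:
  targets: "0 -0.001 0 -0.03 0;0 0 0 -0.025 0;0 0 0 -0.015 0;0 0 0 -0.004 0;0 0 0 0 0;0 0 0 0 0;0 0 0 0 0"

```text
clock: 37.0
ee_pos: [0.6751, -0.0549, -0.0016]
tcp_rot: [[-1.0, -0.002, 0.003], [-0.002, 1.0, 0.0], [-0.003, 0.0, -1.0]]
ft_force: [0.7, 0.3, -2.3]
gripper_width: 0.667
gripper_force: 33.6
```

Request:
apply_moves:
  targets: "0 0 0 -0.001 0;0 0 0 -0.001 0;0 0 0 0 0;0 0 0 0 0"

```text
clock: 37.33
ee_pos: [0.6737, -0.0551, -0.0051]
tcp_rot: [[-1.0, -0.002, 0.001], [-0.002, 1.0, -0.0], [-0.001, -0.0, -1.0]]
ft_force: [-1.0, 0.3, -0.9]
gripper_width: 0.667
gripper_force: 33.6
```

Request:
apply_moves:
  targets: "0 0 0 -0.001 0;0 0 0 0 0;0 0 0 0 0"

```text
clock: 37.58
ee_pos: [0.6738, -0.0551, -0.0053]
tcp_rot: [[-1.0, -0.002, 0.001], [-0.002, 1.0, -0.0], [-0.001, -0.0, -1.0]]
ft_force: [-3.1, -0.7, 6.1]
gripper_width: 0.67
gripper_force: 34.2
```

On the tray floor (contact felt). Release and rise straight up.

Request:
apply_moves:
  targets: "1 0 0 0 0;1 0 0 0 0;1 0 0 0 0;1 0 0 0 0;1 0 0 0.03 0;1 0 0 0.04 0;1 0 0 0.04 0;1 0 0 0.04 0"

```text
clock: 38.25
ee_pos: [0.6731, -0.0549, 0.1448]
tcp_rot: [[-1.0, -0.002, -0.001], [-0.002, 1.0, 0.0], [0.001, 0.001, -1.0]]
ft_force: [1.0, 0.2, -0.8]
gripper_width: 0.999
gripper_force: 0.0
```

Request:
apply_moves:
  targets: "1 -0.03 0.02 0.02 0;1 -0.03 0.02 0.02 0;1 -0.03 0.02 0 0;1 -0.03 0.02 0 0;1 0 0 0 0;1 0 0 0 0"

```text
clock: 38.75
ee_pos: [0.5523, 0.0263, 0.1841]
tcp_rot: [[-1.0, -0.005, 0.001], [-0.005, 1.0, -0.002], [-0.001, -0.002, -1.0]]
ft_force: [1.0, -0.7, -0.0]
gripper_width: 1.0
gripper_force: 0.0
```

```bash
python3 - <<'E'
from h import *
for cam in('top','scene'):
    a,d,P=shot(cam); W=world(P,d)
    for s in cut_out('cap_1',cam)[:5]:
        p=W[s['mask']&(d>0)]; t=p[p[:,2]>.041]
        if len(t)>20:
            A=np.linalg.lstsq(np.c_[t[:,:2]-t[:,:2].mean(0),np.ones(len(t))],t[:,2],rcond=None)[0]
            print(cam,round(s['conf'],2),'top z',np.median(t[:,2]).round(4),cv2.minEnclosingCircle(t[:,:2].astype('f4')*1000),'tilt',np.degrees(A[:2]).round(1))
o=observe(); print(o['clock'],o['ee_pos'],o['ft_force'])
E
```

```text
top 0.95 top z 0.0426 ((316.8631896972656, 295.73370361328125), 28.027385711669922) tilt [ 0.4 -0.2]
top 0.65 top z 0.0463 ((679.9638671875, 198.84075927734375), 28.42566680908203) tilt [ 0.8 -0.1]
scene 0.93 top z 0.0447 ((682.9931030273438, 199.1153564453125), 28.366600036621094) tilt [0.1 0.3]
scene 0.87 top z 0.0419 ((319.6139831542969, 294.29205322265625), 27.589616775512695) tilt [ 1.4 -0.2]
scene 0.57 top z 0.0448 ((673.1005859375, -54.84438705444336), 29.565216064453125) tilt [-0.1  0.1]
38.95 [0.55433897 0.02390354 0.1834074 ] [-0.2712581  -0.23459443 -0.1626878 ]
```

```bash
python3 -c "
from rig import *
print(job_done())"
```

```text
the job is handed in; nothing more can be done
None
```

The cap ran fully home on the gauge and locked with its rim on the shoulder, so I backed it off and set it upright in the free half of the rectangular tray; two slips on the way (fingers passing over the wing, then off the cap's top edge while re-gripping it on the neck) left it level and unmoved from the neck, and I handed the job in at about 39 s.

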